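# Lock a board carrier into a vibration-test fixture

## Task

Mount the carrier in the test fixture: hook its rear edge under the fixture's lip, lower its front flat onto the bed behind the front stop, and then swing the clamp strap fully over its front edge. Then turn the castle nut clockwise until its line meets the washer's line (tight) and only on to the next slot that lines up with the stud's cross hole, and push the lock pin from the front through slot and hole until its grip is up to the nut. Push every test plug from the stand fully home into an opening of the carrier's terminal strip, and leave the tape, loupe and marker alone.

Things in the scene. Friction and masses are not known exactly. Their poses are not given: they have to be found in the camera images.
- fixture: Fixed aluminium test fixture; base plate 200 x 160 x 12 mm on the bench. Origin: centre of its underside; +x from its front (stud, robot side) to its rear (lip), z up. The base top (12 mm up) is the bed. A seated carrier lies flat on the bed, axes along the fixture's, its origin 22 to 28 mm in +x of this one. Stud 18 mm thick, 68 mm in -x, top 57.5 mm up.
- lip_edge (a point): Fixed: middle of the lip's lower front edge, 76 mm in +x of the fixture's origin, 21 mm up, so the gap over the bed is 9 mm for the 5 mm plate. The lip (132 mm wide, 6 mm thick) goes 12 mm back to a wall at x = 88 mm. Aim for the carrier's rear edge about 10 mm behind this point; a lean of about 0.15 rad fits.
- front_stop (a point): Fixed: top inner edge of the front stop bar, 38 mm in -x of the fixture's origin, 18.5 mm up (6.5 mm over the bed). The bar is 8 mm thick, 90 mm wide. Guides of the same height stand at both sides of the bed, inner faces 58 mm left and right of the middle. The carrier lies between wall (126 mm from this edge), stop and guides.
- cotter_hole (a point): Fixed: centre of the cross hole through the stud, 46.5 mm above the bench, axes as the fixture's. The hole runs along the fixture's x, is 8 mm wide and about 8 mm high, and is open at front and rear.
- castle_nut (a joint): Turn of the nut in rad, growing CLOCKWISE from above, ends at 0 and 3.4, starts at 0.1 to 0.7. Slots line up with the hole at 0, 1.047, 2.094, 3.142. The thin black line on the nut meets the line on the washer's front (fixture's -x side) at 1.571: tight from there on; the next line-up is 2.094. Takes 0.15 to 0.25 N m, rising; stays where left, does not rise or sink.
- nut_mid (a point): Middle of the hexagonal steel castle nut, on its axis (the stud), 40 mm above the bench; 36 mm across flats, bottom 29 mm and top 51 mm up, a washer and the strap (top 27 mm) under it. Six slots 9 mm wide, 9 mm deep from the top, in the middle of the flats. At value v flats face -v + k*60 degrees from the fixture's x axis (anticlockwise positive).
- clamp_strap (a joint): Flat clamp strap under the nut, swinging level about the stud. Value in rad: 0 = parked, pointing along the fixture's -y; grows anticlockwise from above; 1.571 (end stop) = along the fixture's +x, its foot 1.5 mm over the front edge of a seated carrier. Stays where it is left, light friction; starts at 0 to 0.3.
- strap_knob (a point): Middle of the upright round knob near the strap's end: 12 mm across, 20 mm high (27 to 47 mm above the bench), 52 mm from the stud's axis. Pinch it or push it to swing the strap.
- carrier_grip (a point): Centre of the carrier's black handle bar, 12 (x) x 44 (y) x 30 mm high, standing across its plate 120 x 110 x 5 mm (loose, about 0.3 kg). Carrier's axes: +x to the rear edge, z up; its origin (centre of underside) is 12 mm in +x, 20 mm below. Rear edge 72 mm in +x, front edge 48 mm in -x, plate top 15 mm below. Grip across the 12 mm.
- opening0 (a point): Mouth of the first terminal opening, 8 mm square, 20 mm deep, in the top of the grey strip (20 x 104 mm, 20 mm high) across the carrier: 45 mm in +x, 34 mm in +y, 5 mm above carrier_grip. Openings are 34 mm apart; any may be used, one plug each.
- opening1 (a point): Mouth of the middle opening.
- opening2 (a point): Mouth of the third opening.
- pin_grip (a point): Centre of the lock pin's black grip block, 24 (x) x 18 x 18 mm. A steel shaft 5 mm thick, 50 mm long (last 4 mm tapered) runs along +x from the block's front; its tip is 62 mm from this point. Lies flat on the bench, this point 9 mm up. Fully home the block is within a few mm of the nut: this point 30 to 36 mm in front (-x) of cotter_hole.
- plug_stand: Fixed aluminium stand, 44 x 116 x 25 mm (origin: centre of its underside) with three 8 mm square holes in a row along its y (34 mm apart) in which the plugs stand.
- plug0_grip (a point): Centre of the black grip (14 x 14 x 30 mm high) of test plug 0; may be absent. A steel peg 5 mm thick and 18 mm long (last 3 mm tapered) stands out below it, its tip 33 mm below this point. Starts upright in the stand, this point 40 mm above the bench (grip bottom resting on the stand's top, 25 mm). Fully home its grip bottom rests on the terminal strip: this point 15 mm above the opening's mouth.
- plug1_grip (a point): Centre of the black grip (14 x 14 x 30 mm high) of test plug 1; may be absent. A steel peg 5 mm thick and 18 mm long (last 3 mm tapered) stands out below it, its tip 33 mm below this point. Starts upright in the stand, this point 40 mm above the bench (grip bottom resting on the stand's top, 25 mm). Fully home its grip bottom rests on the terminal strip: this point 15 mm above the opening's mouth.
- plug2_grip (a point): Centre of the black grip (14 x 14 x 30 mm high) of test plug 2; may be absent. A steel peg 5 mm thick and 18 mm long (last 3 mm tapered) stands out below it, its tip 33 mm below this point. Starts upright in the stand, this point 40 mm above the bench (grip bottom resting on the stand's top, 25 mm). Fully home its grip bottom rests on the terminal strip: this point 15 mm above the opening's mouth.
- tape_amber: Roll of amber tape, 69 mm across, lying on the bench; leave alone.
- loupe: Black loupe, 34 mm across, 27 mm high; leave alone.
- marker_blue: Blue-capped marker, 131 mm long, lying on the bench; leave alone.

How it is judged:
On the way, in this order (a step that is already met when the one before it is completed fails the run):
1. carrier hooked under the lip and lying flat on the bed (x of carrier_grip in the frame of fixture between 0.0085 and 0.0175 m and y of carrier_grip in the frame of fixture between -0.0045 and 0.0045 m and z of carrier_grip in the frame of fixture below 0.0345 m and angle between carrier_grip's own z axis and vertical below 0.035 rad and angle between the x axis of carrier_grip and the x axis of fixture, either way round below 0.1 rad), for 0.2 s.
2. clamp strap swung over the carrier's front edge (all of step 1 and value of joint clamp_strap above 1.43 rad), for 0.2 s.
3. nut tightened and on to the next line-up of a slot with the cross hole (all of step 2 and value of joint castle_nut between 1.98 and 2.21 rad), for 0.3 s.
4. lock pin through slot and cross hole (value of joint clamp_strap above 1.43 rad and value of joint castle_nut between 1.98 and 2.21 rad and x of pin_grip in the frame of cotter_hole between -0.039 and -0.026 m and y of pin_grip in the frame of cotter_hole between -0.007 and 0.007 m and z of pin_grip in the frame of cotter_hole between -0.012 and 0.009 m and angle between the x axis of pin_grip and the x axis of cotter_hole, either way round below 0.25 rad), for 0.2 s.
At the end, for the whole second after the job is handed in: Carrier flat (0.035 rad) with its rear edge under the lip; strap beyond 1.43 rad; nut at 1.98 to 2.21 rad; pin in from the front, grip centre 26 to 39 mm before the hole's centre, within 0.25 rad; every plug in an opening (6 mm sideways, grip centre under 18.5 mm over the mouth); all at rest (all of step 1 and all of step 4 and ((horizontal distance between plug0_grip and opening0 below 0.006 m and z of plug0_grip in the frame of opening0 below 0.0185 m and angle between plug0_grip's own z axis and vertical below 0.2 rad) or (horizontal distance between plug0_grip and opening1 below 0.006 m and z of plug0_grip in the frame of opening1 below 0.0185 m and angle between plug0_grip's own z axis and vertical below 0.2 rad) or (horizontal distance between plug0_grip and opening2 below 0.006 m and z of plug0_grip in the frame of opening2 below 0.0185 m and angle between plug0_grip's own z axis and vertical below 0.2 rad)) and ((horizontal distance between plug1_grip and opening0 below 0.006 m and z of plug1_grip in the frame of opening0 below 0.0185 m and angle between plug1_grip's own z axis and vertical below 0.2 rad) or (horizontal distance between plug1_grip and opening1 below 0.006 m and z of plug1_grip in the frame of opening1 below 0.0185 m and angle between plug1_grip's own z axis and vertical below 0.2 rad) or (horizontal distance between plug1_grip and opening2 below 0.006 m and z of plug1_grip in the frame of opening2 below 0.0185 m and angle between plug1_grip's own z axis and vertical below 0.2 rad)) and ((horizontal distance between plug2_grip and opening0 below 0.006 m and z of plug2_grip in the frame of opening0 below 0.0185 m and angle between plug2_grip's own z axis and vertical below 0.2 rad) or (horizontal distance between plug2_grip and opening1 below 0.006 m and z of plug2_grip in the frame of opening1 below 0.0185 m and angle between plug2_grip's own z axis and vertical below 0.2 rad) or (horizontal distance between plug2_grip and opening2 below 0.006 m and z of plug2_grip in the frame of opening2 below 0.0185 m and angle between plug2_grip's own z axis and vertical below 0.2 rad)) and linear speed of each of carrier, lock_pin, plug0, plug1, plug2 below 0.02 m/s); the robot touches nothing.
It fails at once if nut turned far past the line-up (over-tightened) (value of joint castle_nut above 2.7 rad).
It fails at once if tape_amber disturbed (distance of tape_amber from where it was at the start of the episode above 0.03 m).
It fails at once if loupe disturbed (distance of loupe from where it was at the start of the episode above 0.03 m).
It fails at once if marker_blue disturbed (distance of marker_blue from where it was at the start of the episode above 0.03 m).
Of plug0, plug1, plug2 only 1 to 3 are there at a start; the rules pass over those that are not, and their reading is None.
At some moment in a run one of lock_pin, carrier may be knocked a few centimetres aside while the robot is not near it.
It also fails if it takes over 210 s, if anything falls off the work surface, if the arm or the gripper's body presses on something with over 40 N, if the wrist force passes 120 N, or if a joint passes its speed limit or range.

## Robot

A 6-joint arm with a two-finger parallel gripper is mounted at the origin on a cart in front of the work surface, level with it; the furniture and walls round the work are solid. World frame = base frame: x ahead of the robot, y to its left, z up, the work surface at z = 0. Lengths are in m, angles in rad, forces in N, time in s.
With the tool pointing down it reaches from about 0.3 to 0.95 m from the base axis. Payload 3.1 kg.
Tool frame: the origin (TCP) lies between the finger pads; the fingertips stand 25 mm ahead of it and the grasp point (between the pads) lies 6 mm ahead of it; x points along the fingers, y is the direction in which the jaws open and shut, and the axes are right-handed (so a half turn about x gives the same grasp; the last joint's range is limited). The gripper opens to 85 mm and grips with 20 to 120 N. Pads are 22 mm wide; open, the fingers measure 114 mm over their backs; the gripper's body (76 mm by 85 mm) begins 54 mm behind the grasp point. The pads swing forward as they close: fully open they stand 13 mm farther back than shut.
Start: joints at [1.156, 0.308, 1.634, -0, 1.2, -0.07], TCP at [0.211, 0.588, 0.256] pointing down, gripper open.
Joint ranges: [-3.06, 3.06], [-0.79, 1.96], [0.05, 2.63], [-1.19, 4.34], [0.05, 2.64], [-2.94, 2.94]. Speed limits (rad/s): [2.79, 2.79, 3.14, 3.14, 3.14, 3.14].

## Interface

Orientations are given as a 3x3 rotation matrix whose columns are the frame's x, y, z axes.
In Python, from workcell import manip gives the robot as it stands.
- The arm moves only by the tool jog_arm, never from a script. Its argument "rows" is a list of rows, each a list of 4 numbers: the shift along the tool's x, y, z in m, then the turn about the tool's x in degrees. A call has 1 to 20 rows; each row is the pose to reach, as a shift and turn from the pose measured when the call began, along the tool's axes at that moment; what a row does not reach only later rows make up. A row lasts 1/8 s, in which the tool goes at most 62.5 mm and 10.7 degrees, less where a joint would pass 70% of its speed; a pose out of reach is approached as far as the arm can. A call with a gripper value outside its range is refused whole. "claw" is the opening, from -1 (shut) to 1 (fully open), so that 0 is half open, set as the call begins (left out, the last holds). The fingers move at their own pace and stop on an object; "newtons" is the grip in N (left out, the last holds). Time passes only in rows, so rows that repeat a pose let the fingers close. It gives the time, the measured TCP pose, the force and the opening at its end, in the units of the state.
- manip.observe(): the state, without advancing time (a new reading comes with each control period).
- manip.grab_frame(name): name is "scene" or "top"; returns a dict with "image" (400x640x3 uint8, blue, green, red), "camera_matrix" (3x3 intrinsics, pixels), "k1" (the pictures are not rectified: a ray, as slopes to the right and down, at radius r is drawn at 1 + k1 r^2 times it, then the intrinsics apply), "extrinsics" (4x4, takes a point from camera to world coordinates). Camera axes: x right, y up, looking along -z (the intrinsics and any distortion apply to the point x, -y, -z); pixel columns grow to the right and rows downward; lengths in m; the calibration is good to about 2 mm. A picture is of the moment at which its call begins. There is no depth.
- manip.job_done(): hands the job in, once; it reports no verdict.
Trained networks look in a picture, given as the dict that the camera call returned (one of the last four; its "shot" number tells which), for a name from the list of things; names that differ only in an ending like _2 or _b are one class to them, and where a whole thing is asked for, a point or a joint stands for the part that bears it (a point fixed in the world has none). Each returns a list of dicts, best first, with "score" (0 to 1); they miss things now and then, are a little off and sometimes report something else, mostly with a low value. They report only what shows in the picture. A call takes as long as a camera call.
- manip.find_in(picture, thing): "location" ([x, y, z] in m, in the coordinates of the camera as it stood for that picture, good to about 4 mm: the middle of the surface that is visible of it).
- manip.cut_out(picture, thing): "region" (400x640 bool, what is visible of it).
- manip.tip_of(picture, thing): "location" ([x, y, z] in m, in the coordinates of the camera as it stood for that picture, good to about 4 mm: a listed point, or the origin of a listed thing).
The state is a dict: "clock": time; "joint_pos": joint angles; "joint_velocities": joint speeds; "joint_efforts": joint torques, N m; "position": TCP position; "tcp_rot": TCP orientation; "ft_force": force on the tool from outside, world axes, zero at the start; "torque": the same for the moment, N m; "grip_width": finger opening in m.
Only numpy, scipy, OpenCV 4.12 (cv2) and the standard library are available. Lean on these libraries where they do the work, as an engineer would, in place of code of your own. Each camera call takes 0.05 s, during which the arm holds its last target. There are 200 camera calls.

## Working session

There is one attempt and no reset: what is moved stays moved. The work goes in short steps, Python scripts to look and compute and a tool call to move; the robot and the scene stay as the last step left them, time stands still between calls to the robot, and variables do not carry over. Pictures are saved under pics/ and viewed, about 12 in all and at most 16, crops included, and the job is handed in when it is done.

Besides the shell and the picture viewer there is one more tool, called in YAML: its name, and indented under it one key for each argument. jog_arm: Moves the arm, as the interface text tells. Its arguments: {"type":"object","properties":{"rows":{"type":"array"},"claw":{"type":"number"},"newtons":{"type":"number"}},"required":["rows"]}

```bash
ls; mkdir -p pics
cat > h.py <<'E'
import numpy as np, cv2
from workcell import manip
np.set_printoptions(precision=4,suppress=True)
def shot(n):
    return manip.grab_frame(n)
def world(p,loc):
    E=np.array(p["extrinsics"]); return E[:3,:3]@np.array(loc)+E[:3,3]
def proj(p,w):
    E=np.array(p["extrinsics"]); c=E[:3,:3].T@(np.array(w)-E[:3,3])
    s=np.array([c[0]/-c[2],-c[1]/-c[2]]); s=s*(1+p["k1"]*(s@s))
    K=np.array(p["camera_matrix"]); return K[:2,:2]@s+K[:2,2]
def ray(p,uv):
    K=np.array(p["camera_matrix"]); d=np.linalg.solve(K[:2,:2],np.array(uv,float)-K[:2,2]); s=d.copy()
    for _ in range(20): s=d/(1+p["k1"]*(s@s))
    E=np.array(p["extrinsics"]); return E[:3,3],E[:3,:3]@np.array([s[0],-s[1],-1])
def atz(p,uv,z):
    o,d=ray(p,uv); return o+d*(z-o[2])/d[2]
def tips(p,names,k=1):
    for n in names:
        try:
            for r in manip.tip_of(p,n)[:k]: print(n,round(r["score"],2),world(p,r["location"]))
        except Exception as e: print(n,"ERR",e)
def st():
    s=manip.observe(); print(s["clock"],"pos",np.array(s["position"]),"w",s["grip_width"],"F",np.array(s["ft_force"])); print(np.array(s["tcp_rot"])); return s
E
python3 - <<'E'
from h import *
st()
N="fixture lip_edge front_stop cotter_hole nut_mid strap_knob carrier_grip opening0 opening1 opening2 pin_grip plug_stand plug0_grip plug1_grip plug2_grip tape_amber loupe marker_blue".split()
for c in("scene","top"):
    p=shot(c); cv2.imwrite(f"pics/{c}0.png",p["image"]); print(c,np.array(p["extrinsics"]),p["k1"],p["camera_matrix"][0]); tips(p,N)
E
```

```text
pics
0.0 pos [0.211  0.5875 0.2551] w 0.08506568060620381 F [ 0.6131  0.6697 -0.0927]
[[-0.0009  0.338   0.9411]
 [-0.0021  0.9411 -0.338 ]
 [-1.     -0.0023 -0.0002]]
scene [[-0.7373  0.3221 -0.5938  0.0234]
 [-0.6756 -0.3487  0.6496  0.5402]
 [ 0.0022  0.8801  0.4748  0.5285]
 [ 0.      0.      0.      1.    ]] -0.02997558446464972 [378.5748   0.     325.659 ]
fixture 0.89 [ 0.5971 -0.0339 -0.0006]
lip_edge 0.93 [ 0.6701 -0.0325  0.0224]
front_stop 0.59 [ 0.5559 -0.039   0.0195]
cotter_hole 0.58 [ 0.4479  0.1594 -0.0012]
nut_mid 0.52 [ 0.5289 -0.0421  0.0387]
strap_knob 0.48 [ 0.5372 -0.0913  0.0391]
carrier_grip 0.68 [ 0.5941 -0.2935  0.02  ]
opening0 0.97 [ 0.6374 -0.2578  0.0255]
opening1 0.97 [ 0.6374 -0.2578  0.0255]
opening2 0.97 [ 0.6374 -0.2578  0.0255]
pin_grip 0.48 [ 0.4367 -0.2308  0.008 ]
plug_stand 0.7 [0.6182 0.2254 0.0019]
plug0_grip 0.75 [ 0.6438 -0.3245  0.023 ]
plug1_grip 0.47 [0.6193 0.2238 0.0418]
plug2_grip 0.43 [0.618  0.1915 0.0434]
tape_amber 0.9 [ 0.4421  0.1598 -0.0021]
loupe 0.45 [0.7521 0.0178 0.0043]
marker_blue 0.55 [ 0.616  -0.4324 -0.0027]
top [[ 0.001   0.9887 -0.1497  0.3998]
 [-0.9999 -0.0011 -0.0145 -0.0975]
 [-0.0145  0.1497  0.9886  1.3048]
 [ 0.      0.      0.      1.    ]] -0.06757219460784622 [491.5741   0.     316.8775]
fixture 0.97 [ 0.5982 -0.0395 -0.0024]
lip_edge 0.91 [ 0.6767 -0.0345  0.0206]
front_stop 0.61 [ 0.5597 -0.0358  0.0174]
nut_mid 0.59 [ 0.5304 -0.0402  0.0376]
strap_knob 0.55 [ 0.5386 -0.0924  0.0349]
carrier_grip 0.85 [ 0.5959 -0.2958  0.0202]
opening0 0.91 [ 0.6419 -0.2589  0.0251]
opening1 0.91 [ 0.6419 -0.2589  0.0251]
opening2 0.91 [ 0.6419 -0.2589  0.0251]
pin_grip 0.5 [ 0.4357 -0.2314  0.0129]
plug_stand 0.61 [ 0.6183  0.2248 -0.0003]
plug1_grip 0.55 [0.619  0.2286 0.0379]
plug2_grip 0.6 [0.6179 0.1904 0.0445]
tape_amber 0.68 [0.4446 0.1647 0.    ]
loupe 0.63 [ 0.7516  0.0211 -0.0001]
marker_blue 0.5 [ 0.6148 -0.4336 -0.0031]
```

View pics/scene0.png

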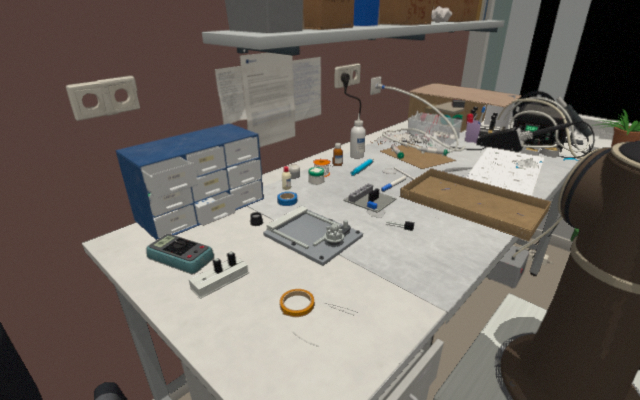

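View pics/top0.png

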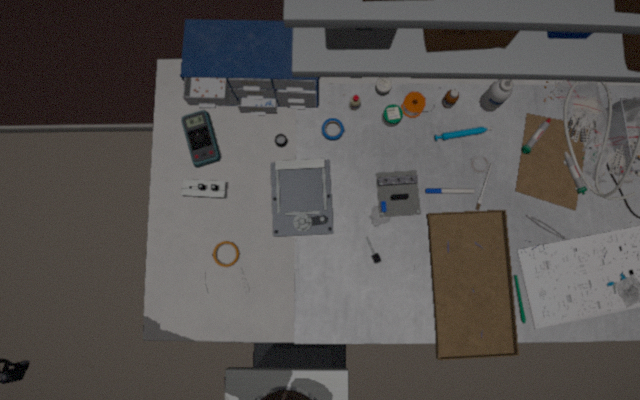

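Run:
```python
from h import *
s=cv2.imread("pics/scene0.png"); t=cv2.imread("pics/top0.png")
def c(im,x,y,w,h,k): return cv2.resize(im[y:y+h,x:x+w],None,fx=k,fy=k,interpolation=cv2.INTER_CUBIC)
A=np.hstack([c(s,260,200,100,70,4),c(s,335,170,100,70,4)])
B=np.hstack([c(t,262,155,80,85,4.6875)[:,:375],c(t,355,165,90,105,3.8)[:398,:342]][:1])
B2=c(t,355,165,85,85,4.6875)
B=np.hstack([B,np.zeros((B.shape[0],800-B.shape[1]-B2.shape[1] if B.shape[1]+B2.shape[1]<800 else 0,3),np.uint8),B2[:B.shape[0]]])
cv2.imwrite("pics/c1.png",np.vstack([A,cv2.resize(B,(800,int(B.shape[0]*800/B.shape[1])))])[:680])
im=cv2.imread("pics/c1.png");print(im.shape)
cv2.imwrite("pics/c1.png",cv2.resize(im,(int(im.shape[1]*598/im.shape[0]),598)) if im.shape[0]>598 else im)
for cam in("scene","top"):
    p=shot(cam)
    for n in("fixture","carrier_grip","pin_grip","plug_stand","plug0_grip","plug1_grip","plug2_grip","clamp_strap","castle_nut"):
        try:
            for r in manip.cut_out(p,n)[:2]:
                m=r["region"]; ys,xs=np.nonzero(m); print(cam,n,round(r["score"],2),m.sum(),xs.min(),xs.max(),ys.min(),ys.max())
        except Exception as e: print(n,e)
```

```text
(678, 800, 3)
scene fixture 0.85 3261 263 362 206 265
scene carrier_grip 0.63 862 344 394 183 212
scene carrier_grip 0.45 3232 263 362 206 264
scene pin_grip 0.5 79 403 413 221 230
scene pin_grip 0.21 3204 263 361 206 264
scene plug_stand 0.75 1085 190 246 258 298
scene plug_stand 0.72 120 227 236 251 265
scene plug0_grip 0.55 3179 263 361 206 264
scene plug1_grip 0.54 86 213 220 259 271
scene plug2_grip 0.46 104 227 235 252 266
scene clamp_strap 0.68 78 342 349 220 233
scene castle_nut 0.71 134 326 340 227 239
top fixture 0.7 4459 270 332 159 236
top carrier_grip 0.72 1814 376 420 170 216
top pin_grip 0.65 118 367 379 239 263
top plug_stand 0.69 699 181 226 179 198
top plug0_grip 0.38 1766 376 419 171 216
top plug1_grip 0.39 40 198 205 184 190
top plug2_grip 0.55 53 210 218 184 190
top clamp_strap 0.5 99 311 326 217 224
top clamp_strap 0.24 4554 270 332 159 236
top castle_nut 0.54 132 294 309 215 229
```

View pics/c1.png

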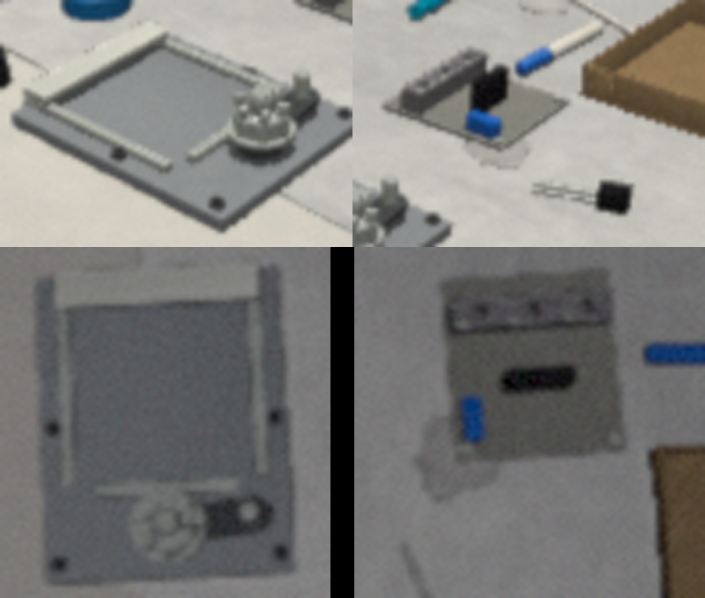

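```bash
cat >> h.py <<'E'
from scipy.optimize import minimize
def box(x0,x1,y0,y1,z0,z1): return np.array([[x,y,z] for x in(x0,x1) for y in(y0,y1) for z in(z0,z1)])/1000
FIX=[box(-100,100,-80,80,0,12),box(76,100,-66,66,12,27)]
CAR=[box(-60,60,-55,55,0,5),box(23,43,-52,52,5,25),box(-18,-6,-22,22,5,35)]   # carrier origin frame
PIN=[box(-12,12,-9,9,-9,9),box(12,62,-2.5,2.5,-2.5,2.5)]
STA=[box(-22,22,-58,58,0,25)]
def sil(p,parts,q,z=0,U=4):
    x,y,a=q; R=np.array([[np.cos(a),-np.sin(a),0],[np.sin(a),np.cos(a),0],[0,0,1]])
    im=np.zeros((400*U,640*U),np.uint8)
    for b in parts:
        uv=np.array([proj(p,R@v+[x,y,z]) for v in b])
        h=cv2.convexHull(((uv+.5)*U-.5).astype(np.float32)); cv2.fillConvexPoly(im,np.round(h*16).astype(np.int32),1,shift=4)
    return im
def fit(ps,name,parts,q0,z=0,ok=lambda m:True,U=4):
    ms=[]
    for p in ps:
        c=[r["region"] for r in manip.cut_out(p,name) if ok(r["region"])]
        if c: ms.append((p,cv2.resize(cv2.GaussianBlur(c[0].astype(np.float32),(0,0),.7),None,fx=U,fy=U,interpolation=cv2.INTER_LINEAR)>.5))
    def cost(q):
        s=0
        for p,m in ms:
            a=sil(p,parts,(q[0],q[1],q[2]*10),z,U)>0; s+=1-(a&m).sum()/(a|m).sum()
        return s
    q0=np.array([q0[0],q0[1],q0[2]/10]); S=np.vstack([q0]+[q0+np.eye(3)[i]*.008 for i in range(3)])
    r=minimize(cost,q0,method="Nelder-Mead",options=dict(initial_simplex=S,xatol=1e-4,fatol=1e-4,maxiter=80))
    print(name,len(ms),"fit",r.x*[1,1,10],"cost",round(r.fun,3)); return r.x*[1,1,10]
E
python3 - <<'E'
from h import *
s,t=shot("scene"),shot("top")
for nm,parts,q,z,ok in[("fixture",FIX,(.598,-.037,0),0,lambda m:m.sum()>2500),("carrier_grip",CAR,(.607,-.294,0.03),0,lambda m:600<m.sum()<2200),
  ("pin_grip",PIN,(.436,-.231,.4),.009,lambda m:m.sum()<300),("plug_stand",STA,(.618,.225,0),0,lambda m:500<m.sum()<1500)]:
    for ps in([s,t],[s],[t]): fit(ps,nm,parts,q,z,ok)
E
```

```text
fixture 2 fit [ 0.5961 -0.0368  0.0472] cost 0.07
fixture 1 fit [ 0.5965 -0.0386  0.0489] cost 0.032
fixture 1 fit [ 0.5953 -0.0355  0.0511] cost 0.024
carrier_grip 2 fit [ 0.6084 -0.2946  0.0628] cost 0.084
carrier_grip 1 fit [ 0.6092 -0.2952  0.0593] cost 0.041
carrier_grip 1 fit [ 0.607  -0.2947  0.0665] cost 0.03
pin_grip 2 fit [ 0.435  -0.2322  0.4002] cost 1.302
pin_grip 1 fit [ 0.436 -0.231  0.4  ] cost 1.0
pin_grip 1 fit [ 0.435  -0.2322  0.4002] cost 0.302
plug_stand 2 fit [ 0.6199  0.2245 -0.0435] cost 0.255
plug_stand 1 fit [ 0.6193  0.2247 -0.0197] cost 0.091
plug_stand 1 fit [ 0.6198  0.2249 -0.0612] cost 0.154
```

```bash
cat >> h.py <<'E'
def go(x,y,gz,yaw):
    """shift needed so grasp point is at x,y,gz and tool y at yaw rad (mod pi)"""
    s=manip.observe(); R=np.array(s["tcp_rot"]); P=np.array(s["position"])
    d=R.T@(np.array([x,y,gz+.006])-P); cur=np.arctan2(R[1,1],R[0,1]); t=(cur-yaw+np.pi/2)%np.pi-np.pi/2
    print("shift",d.round(4),"turn",round(np.degrees(t),1),"| rows>=",max(np.linalg.norm(d)/.0625,abs(np.degrees(t))/10.7).__round__(1),"| pos",P,"yaw",round(np.degrees(cur),1),"w",round(s["grip_width"],4),"F",np.array(s["ft_force"]).round(1),"t",round(s["clock"],1))
E
python3 -c "
from h import *
go(.5962,-.2953,.12,.063)"
```

```text
shift [ 0.1303 -0.7014  0.6609] turn 66.6 | rows>= 15.6 | pos [0.2113 0.5882 0.2563] yaw 70.2 w 0.0855 F [0.2 0.4 0.8] t 3.8
```

jog_arm:
  rows:
    - [0,-0.7,0.66,66.6]
    - [0,-0.7,0.66,66.6]
    - [0,-0.7,0.66,66.6]
    - [0,-0.7,0.66,66.6]
    - [0,-0.7,0.66,66.6]
    - [0,-0.7,0.66,66.6]
    - [0,-0.7,0.66,66.6]
    - [0,-0.7,0.66,66.6]
    - [0,-0.7,0.66,66.6]
    - [0,-0.7,0.66,66.6]
    - [0,-0.7,0.66,66.6]
    - [0,-0.7,0.66,66.6]
    - [0,-0.7,0.66,66.6]
    - [0,-0.7,0.66,66.6]
    - [0,-0.7,0.66,66.6]
    - [0.05,-0.7,0.66,66.6]
    - [0.1,-0.7,0.66,66.6]
    - [0.13,-0.7,0.66,66.6]
    - [0.13,-0.7,0.66,66.6]
    - [0.13,-0.7,0.66,66.6]
  claw: -0.3
  newtons: 60

```text
clock: 6.3
position: [0.5969, -0.2942, 0.1278]
tcp_rot: [[0.002, 0.998, 0.064], [-0.001, 0.064, -0.998], [-1.0, 0.002, 0.001]]
ft_force: [-0.1, -0.7, 1.0]
grip_width: 0.0294
```

Run:
```python
from h import *
s,t=shot("scene"),shot("top")
tips(s,["carrier_grip"]);tips(t,["carrier_grip"])
go(.5962,-.2953,.028,.063)
a=s["image"][120:240,300:440];b=t["image"][150:270,340:480]
cv2.imwrite("pics/c2.png",cv2.resize(np.hstack([a,b]),None,fx=2.8,fy=2.8,interpolation=cv2.INTER_CUBIC))
```

```text
carrier_grip 0.83 [ 0.5925 -0.2968  0.0212]
carrier_grip 0.46 [ 0.5959 -0.2958  0.0205]
shift [ 0.0948 -0.0014  0.0007] turn 0.0 | rows>= 1.5 | pos [ 0.5972 -0.2943  0.1288] yaw 3.7 w 0.03 F [ 0.2 -0.2  0.2] t 6.5
```

View pics/c2.png

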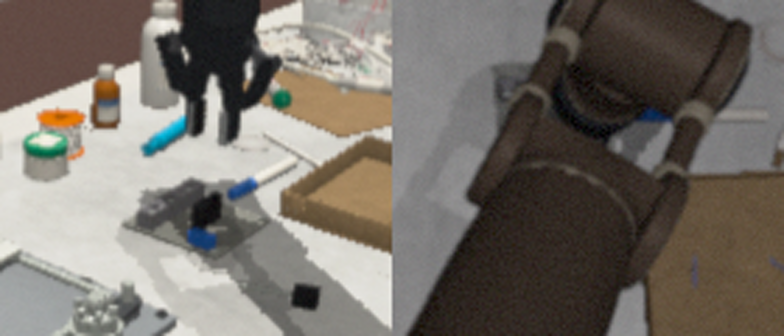

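jog_arm:
  rows:
    - [0.04,-0.0014,0.0007,0]
    - [0.08,-0.0014,0.0007,0]
    - [0.095,-0.0014,0.0007,0]
    - [0.095,-0.0014,0.0007,0]
    - [0.095,-0.0014,0.0007,0]

```text
clock: 7.12
position: [0.5977, -0.2961, 0.0358]
tcp_rot: [[0.007, 0.998, 0.064], [-0.004, 0.064, -0.998], [-1.0, 0.006, 0.004]]
ft_force: [-0.1, 0.5, 0.1]
grip_width: 0.0296
```

jog_arm:
  rows:
    - [0,0,0,0]
    - [0,0,0,0]
    - [0,0,0,0]
    - [0,0,0,0]
    - [0,0,0,0]
    - [0,0,0,0]
    - [-0.03,0,0,0]
    - [-0.06,0,0,0]
    - [-0.1,0,0,0]
    - [-0.1,0,0,0]
    - [-0.1,0,0,0]
  claw: -1

```text
clock: 8.5
position: [0.596, -0.2951, 0.1343]
tcp_rot: [[0.004, 0.998, 0.064], [-0.003, 0.064, -0.998], [-1.0, 0.004, 0.003]]
ft_force: [-0.3, 0.2, -3.1]
grip_width: 0.0108
```

Run:
```python
from h import *
st()
s=shot("scene"); tips(s,["carrier_grip","opening0"],3)
cv2.imwrite("pics/c3.png",cv2.resize(s["image"][100:250,290:440],None,fx=3.5,fy=3.5,interpolation=cv2.INTER_CUBIC))
```

```text
8.5 pos [ 0.596  -0.2951  0.1343] w 0.010771077683091651 F [-0.2769  0.1939 -3.0586]
[[ 0.0044  0.9979  0.0639]
 [-0.0026  0.0639 -0.998 ]
 [-1.      0.0043  0.0029]]
opening0 0.74 [ 0.6394 -0.2916  0.1229]
opening0 0.63 [ 0.6375 -0.2606  0.1195]
opening0 0.59 [ 0.6426 -0.3256  0.1178]
```

View pics/c3.png

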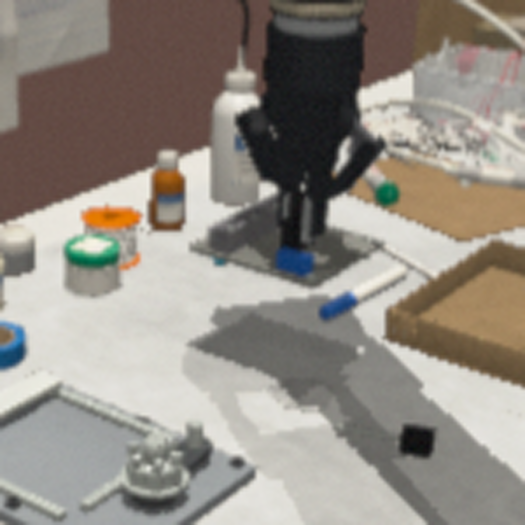

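jog_arm:
  rows:
    - [0.04,0,0,0]
    - [0.08,0,0,0]
    - [0.096,0,0,0]
    - [0.0985,0,0,0]
    - [0.0985,0,0,0]
    - [0.0985,0,0,0]

```text
clock: 9.4
position: [0.592, -0.2927, 0.0374]
tcp_rot: [[-0.008, 0.998, 0.064], [0.005, 0.064, -0.998], [-1.0, -0.008, -0.005]]
ft_force: [-15.7, 8.0, 21.7]
grip_width: 0.0107
```

jog_arm:
  rows:
    - [0,0,0,0]
    - [0,0,0,0]
    - [0,0,0,0]
    - [0,0,0,0]
    - [-0.05,0,0,0]
    - [-0.07,0,0,15]
    - [-0.07,0,0,30]
    - [-0.07,0,0,45]
    - [-0.07,0,0,60]
    - [-0.07,0,0,75]
    - [-0.07,0,0,90]
    - [-0.07,0,0,90]
    - [-0.07,0,0,90]
    - [-0.07,0,0,90]
    - [-0.07,0,0,90]
  claw: -0.3

```text
clock: 11.28
position: [0.5925, -0.293, 0.107]
tcp_rot: [[-0.009, 0.065, -0.998], [0.005, -0.998, -0.065], [-1.0, -0.005, 0.008]]
ft_force: [-0.2, 0.1, 0.3]
grip_width: 0.0298
```

Run:
```python
from h import *
s=shot("scene"); tips(s,["carrier_grip","opening0"],3)
go(.5962,-.2955,.032,.064+np.pi/2)
```

```text
carrier_grip 0.94 [ 0.5893 -0.2928  0.0184]
opening0 0.89 [ 0.6316 -0.2576  0.0248]
opening0 0.79 [ 0.6382 -0.323   0.0217]
shift [ 0.0691  0.0031 -0.0041] turn 0.1 | rows>= 1.1 | pos [ 0.5925 -0.293   0.1071] yaw -86.3 w 0.03 F [-0.4  0.1  0.1] t 11.4
```

jog_arm:
  rows:
    - [0,0,0,0]
    - [0,0,0,0]
    - [0.03,0,0,0]
    - [0.06,0,0,0]
    - [0.067,0,0,0]
    - [0.067,0,0,0]
    - [0.067,0,0,0]
  claw: 0.2

```text
clock: 12.3
position: [0.5931, -0.2934, 0.0417]
tcp_rot: [[-0.006, 0.065, -0.998], [0.003, -0.998, -0.065], [-1.0, -0.004, 0.006]]
ft_force: [0.3, -0.3, 0.9]
grip_width: 0.0512
```

jog_arm:
  rows:
    - [0,0,0,0]
    - [0,0,0,0]
    - [0,0,0,0]
    - [0,0,0,0]
    - [-0.03,0,0,0]
    - [-0.06,0,0,0]
    - [-0.1,0,0,0]
    - [-0.1,0,0,0]
    - [-0.1,0,0,0]
  claw: -1
  newtons: 30

```text
clock: 13.42
position: [0.5925, -0.2931, 0.1399]
tcp_rot: [[-0.009, 0.065, -0.998], [0.005, -0.998, -0.065], [-1.0, -0.005, 0.008]]
ft_force: [0.1, 1.2, -3.7]
grip_width: 0.0431
```

Run:
```python
from h import *
st()
s=shot("scene"); tips(s,["carrier_grip","opening0"],3)
cv2.imwrite("pics/c4.png",cv2.resize(s["image"][120:240,310:430],None,fx=4,fy=4,interpolation=cv2.INTER_CUBIC))
```

```text
13.425 pos [ 0.5925 -0.2931  0.1399] w 0.043128910556292296 F [ 0.0945  1.2372 -3.7372]
[[-0.0087  0.0653 -0.9978]
 [ 0.0047 -0.9979 -0.0654]
 [-1.     -0.0053  0.0084]]
carrier_grip 0.64 [ 0.5885 -0.2918  0.1156]
opening0 0.88 [ 0.6389 -0.3249  0.1193]
opening0 0.85 [ 0.6321 -0.2575  0.1224]
opening0 0.83 [ 0.6374 -0.2867  0.1211]
```

View pics/c4.png

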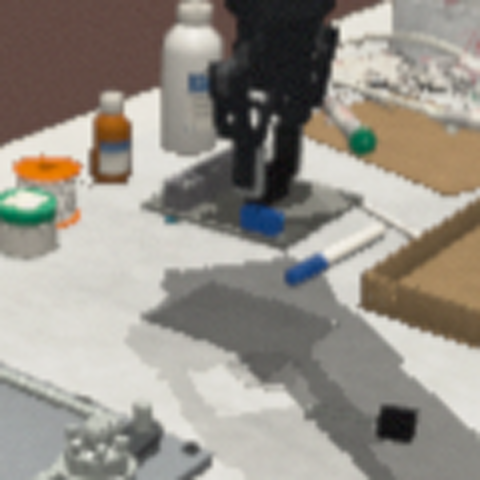

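Run:
```python
from h import *
go(.5752,-.0378,.105,.048+np.pi/2)
```

```text
shift [ 0.0295 -0.2553 -0.0002] turn 1.0 | rows>= 4.1 | pos [ 0.592  -0.2928  0.1388] yaw -86.3 w 0.0434 F [ 0.4 -0.9 -3.2] t 13.6
```

jog_arm:
  rows:
    - [0,-0.04,0,1]
    - [0,-0.09,0,1]
    - [0,-0.14,0,1]
    - [0,-0.19,0,1]
    - [0,-0.23,0,1]
    - [0,-0.255,0,1]
    - [0,-0.255,0,1]
    - [0,-0.255,0,1]
    - [0.0295,-0.255,0,1]
    - [0.0295,-0.255,0,1]
    - [0.0295,-0.255,0,1]

```text
clock: 14.95
position: [0.5752, -0.039, 0.1111]
tcp_rot: [[-0.01, 0.047, -0.999], [0.006, -0.999, -0.047], [-1.0, -0.006, 0.01]]
ft_force: [0.5, -1.0, -1.9]
grip_width: 0.0429
```

Run:
```python
from h import *
go(.5752,-.0378,.0935,.048+np.pi/2)
s=shot("scene"); tips(s,["opening0","carrier_grip"],3)
```

```text
shift [ 0.0117 -0.0012 -0.0001] turn -0.1 | rows>= 0.2 | pos [ 0.5752 -0.039   0.1111] yaw -87.3 w 0.0429 F [ 0.5 -1.  -1.9] t 14.9
opening0 0.9 [ 0.6187 -0.0348  0.0953]
opening0 0.9 [ 0.62   -0.0712  0.0888]
opening0 0.65 [ 0.614  -0.0045  0.0933]
carrier_grip 0.6 [ 0.5719 -0.0398  0.0882]
```

jog_arm:
  rows:
    - [0.006,-0.001,0,0]
    - [0.009,-0.001,0,0]
    - [0.012,-0.001,0,0]
    - [0.012,-0.001,0,0]

```text
clock: 15.6
position: [0.5756, -0.0375, 0.0998]
tcp_rot: [[-0.009, 0.047, -0.999], [0.005, -0.999, -0.048], [-1.0, -0.006, 0.009]]
ft_force: [0.2, 0.6, -2.4]
grip_width: 0.0433
```

jog_arm:
  rows:
    - [0.002,0,0,0]
    - [0.003,0,0,0]
    - [0.003,0,0,0]

```text
clock: 15.98
position: [0.5768, -0.0375, 0.0979]
tcp_rot: [[-0.006, 0.047, -0.999], [0.005, -0.999, -0.047], [-1.0, -0.006, 0.006]]
ft_force: [0.3, 1.0, 3.7]
grip_width: 0.0429
```

jog_arm:
  rows:
    - [0.002,0,0,0]
    - [0.004,0,0,0]
    - [0.006,0,0,0]
    - [0.007,0,0,0]
    - [0.007,0,0,0]
    - [0.007,0,0,0]

```text
clock: 16.73
position: [0.5799, -0.0377, 0.0923]
tcp_rot: [[0.001, 0.047, -0.999], [0.005, -0.999, -0.047], [-1.0, -0.005, -0.001]]
ft_force: [5.7, -0.1, 5.4]
grip_width: 0.0434
```

Run:
```python
from h import *
st()
s=shot("scene"); tips(s,["opening0","carrier_grip"],3)
```

```text
16.725 pos [ 0.5799 -0.0377  0.0923] w 0.04344267817441549 F [ 5.7083 -0.135   5.3568]
[[ 0.0006  0.0471 -0.9989]
 [ 0.0048 -0.9989 -0.0471]
 [-1.     -0.0047 -0.0009]]
opening0 0.78 [0.6183 0.0005 0.0672]
opening0 0.7 [ 0.6255 -0.0683  0.0649]
opening0 0.57 [ 0.6273 -0.0333  0.0699]
carrier_grip 0.72 [ 0.5717 -0.037   0.0705]
```

jog_arm:
  rows:
    - [-0.01,0,0,0]
    - [-0.02,0,0,0]
    - [-0.02,0,0,0]

```text
clock: 17.25
position: [0.5793, -0.0379, 0.1124]
tcp_rot: [[-0.0, 0.047, -0.999], [0.005, -0.999, -0.047], [-1.0, -0.005, -0.0]]
ft_force: [0.1, 0.3, -4.4]
grip_width: 0.0434
```

Run:
```python
from h import *
go(.6042,-.0364,.085,.048+np.pi/2)
```

```text
shift [ 0.0214 -0.0002 -0.0249] turn -0.0 | rows>= 0.5 | pos [ 0.5793 -0.0379  0.1124] yaw -87.3 w 0.0434 F [ 0.1  0.3 -4.4] t 17.2
```

jog_arm:
  rows:
    - [0,0,-0.015,0]
    - [0,0,-0.025,0]
    - [0,0,-0.025,0]
    - [0.01,0,-0.025,0]
    - [0.02,0,-0.025,0]
    - [0.0215,0,-0.025,0]
    - [0.0215,0,-0.025,0]
    - [0.0215,0,-0.025,0]

```text
clock: 18.25
position: [0.6046, -0.0366, 0.0912]
tcp_rot: [[0.001, 0.047, -0.999], [0.005, -0.999, -0.047], [-1.0, -0.005, -0.001]]
ft_force: [0.5, 0.7, -2.1]
grip_width: 0.0432
```

Run:
```python
from h import *
go(.6042,-.0364,.0622,.048+np.pi/2)
s=shot("scene"); tips(s,["opening0","carrier_grip","strap_knob"],3)
cv2.imwrite("pics/c5.png",cv2.resize(s["image"][150:280,245:375],None,fx=4.5,fy=4.5,interpolation=cv2.INTER_CUBIC))
```

```text
shift [ 0.023  -0.0002  0.0004] turn -0.0 | rows>= 0.4 | pos [ 0.6046 -0.0366  0.0912] yaw -87.3 w 0.0432 F [ 0.5  0.7 -2.1] t 18.2
opening0 0.78 [ 0.6448 -0.0012  0.0678]
opening0 0.72 [ 0.6497 -0.035   0.0633]
opening0 0.59 [ 0.6508 -0.0663  0.0673]
carrier_grip 0.87 [ 0.5961 -0.0331  0.0669]
strap_knob 0.54 [ 0.536  -0.0897  0.0368]
strap_knob 0.16 [0.6186 0.2237 0.0411]
```

View pics/c5.png

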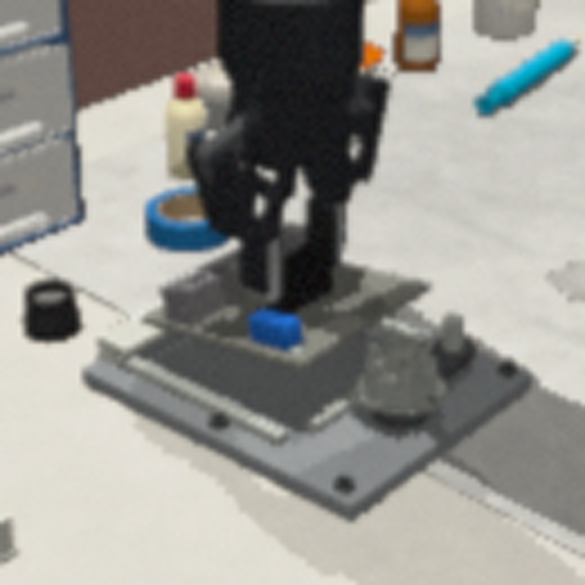

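jog_arm:
  rows:
    - [0.006,0,0.001,0]
    - [0.012,0,0.001,0]
    - [0.016,0,0.001,0]
    - [0.018,0,0.001,0]
    - [0.018,0,0.001,0]

```text
clock: 19.08
position: [0.6034, -0.0366, 0.073]
tcp_rot: [[0.0, 0.047, -0.999], [0.005, -0.999, -0.047], [-1.0, -0.005, -0.0]]
ft_force: [0.2, -0.5, -2.3]
grip_width: 0.0435
```

jog_arm:
  rows:
    - [0.002,0,0,0]
    - [0.003,0,0,0]
    - [0.003,0,0,0]

```text
clock: 19.45
position: [0.6034, -0.0365, 0.0699]
tcp_rot: [[0.0, 0.047, -0.999], [0.005, -0.999, -0.047], [-1.0, -0.005, -0.0]]
ft_force: [0.2, -0.7, -3.0]
grip_width: 0.0431
```

Run:
```python
from h import *
st()
s=shot("scene"); tips(s,["opening0","carrier_grip"],3)
cv2.imwrite("pics/c6.png",cv2.resize(s["image"][170:280,255:365],None,fx=5,fy=5,interpolation=cv2.INTER_CUBIC))
```

```text
19.45 pos [ 0.6034 -0.0365  0.0699] w 0.0431440139501676 F [ 0.2287 -0.6619 -3.0027]
[[ 0.0001  0.0472 -0.9989]
 [ 0.0047 -0.9989 -0.0472]
 [-1.     -0.0047 -0.0003]]
opening0 0.77 [ 0.6404 -0.001   0.0491]
opening0 0.72 [ 0.6475 -0.0339  0.0463]
opening0 0.67 [ 0.6479 -0.0694  0.0445]
carrier_grip 0.64 [ 0.5961 -0.0321  0.0484]
```

View pics/c6.png

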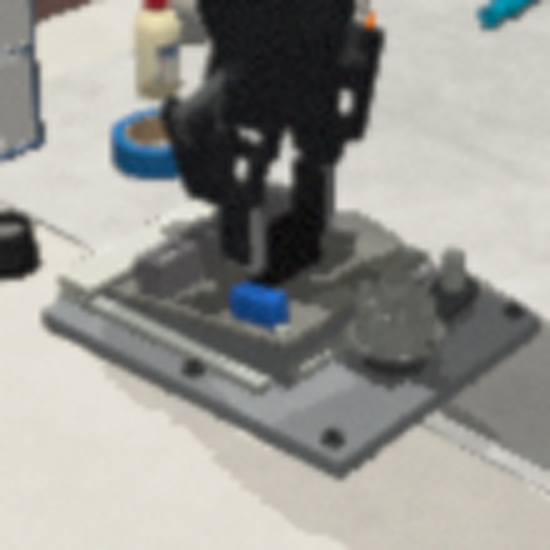

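jog_arm:
  rows:
    - [0.001,0,0,0]
    - [0.002,0,0,0]
    - [0.002,0,0,0]

```text
clock: 19.98
position: [0.6034, -0.0365, 0.0679]
tcp_rot: [[0.0, 0.047, -0.999], [0.005, -0.999, -0.047], [-1.0, -0.005, -0.0]]
ft_force: [-0.1, 1.0, -2.8]
grip_width: 0.0432
```

jog_arm:
  rows:
    - [0.001,0,0,0]
    - [0.002,0,0,0]
    - [0.002,0,0,0]

```text
clock: 20.35
position: [0.6032, -0.0365, 0.0658]
tcp_rot: [[-0.0, 0.047, -0.999], [0.005, -0.999, -0.047], [-1.0, -0.005, 0.0]]
ft_force: [-0.9, 0.1, -2.3]
grip_width: 0.0433
```

jog_arm:
  rows:
    - [0,0,-0.002,0]
    - [0,0,-0.004,0]
    - [0,0,-0.006,0]
    - [0,0,-0.006,0]

```text
clock: 20.85
position: [0.6096, -0.0362, 0.0658]
tcp_rot: [[0.0, 0.047, -0.999], [0.005, -0.999, -0.047], [-1.0, -0.005, -0.0]]
ft_force: [-0.2, -0.4, -2.5]
grip_width: 0.0431
```

jog_arm:
  rows:
    - [0,0,-0.002,0]
    - [0,0,-0.004,0]
    - [0,0,-0.006,0]
    - [0,0,-0.006,0]

```text
clock: 21.35
position: [0.6158, -0.036, 0.0659]
tcp_rot: [[0.0, 0.047, -0.999], [0.005, -0.999, -0.047], [-1.0, -0.005, -0.001]]
ft_force: [-0.1, 0.9, -2.3]
grip_width: 0.0431
```

Run:
```python
from h import *
s=shot("scene"); tips(s,["opening0","carrier_grip"],3)
cv2.imwrite("pics/c7.png",cv2.resize(s["image"][170:280,255:365],None,fx=5,fy=5,interpolation=cv2.INTER_CUBIC))
```

```text
opening0 0.9 [ 0.6528 -0.0035  0.0408]
opening0 0.6 [ 0.6639 -0.0352  0.0424]
carrier_grip 0.89 [ 0.6118 -0.033   0.0425]
```

View pics/c7.png

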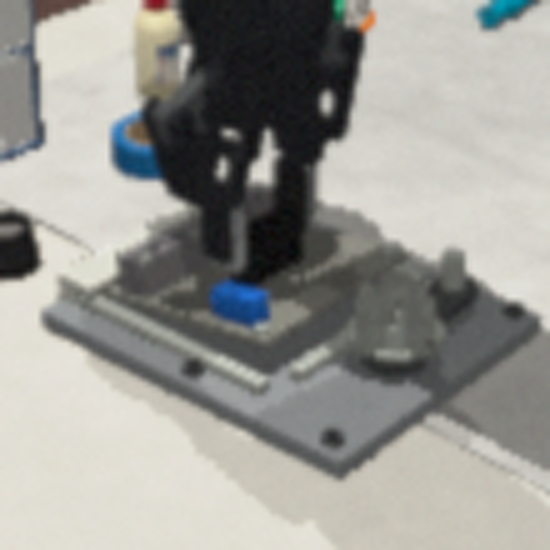

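jog_arm:
  rows:
    - [0.002,0,0.001,0]
    - [0.004,0,0.002,0]
    - [0.006,0,0.0035,0]
    - [0.008,0,0.0045,0]
    - [0.008,0,0.0045,0]

```text
clock: 22.12
position: [0.6115, -0.0361, 0.0581]
tcp_rot: [[0.001, 0.047, -0.999], [0.005, -0.999, -0.047], [-1.0, -0.005, -0.002]]
ft_force: [-0.1, 1.0, 2.1]
grip_width: 0.0428
```

jog_arm:
  rows:
    - [0.002,0,0.001,0]
    - [0.003,0,0.0015,0]
    - [0.004,0,0.0022,0]
    - [0.004,0,0.0022,0]

```text
clock: 22.62
position: [0.6095, -0.0362, 0.0542]
tcp_rot: [[0.002, 0.047, -0.999], [0.005, -0.999, -0.047], [-1.0, -0.005, -0.002]]
ft_force: [-1.2, 0.7, 2.1]
grip_width: 0.0431
```

Run:
```python
from h import *
s=shot("scene"); tips(s,["opening0","carrier_grip"],3)
```

```text
opening0 0.92 [ 0.658  -0.0693  0.0339]
opening0 0.74 [0.6494 0.0021 0.0366]
opening0 0.74 [ 0.658  -0.0375  0.0377]
carrier_grip 0.97 [ 0.6021 -0.0318  0.0319]
```

jog_arm:
  rows:
    - [0.001,0,0,0]
    - [0,0,0,0]
    - [0,0,0,0]
    - [-0.03,0,0,0]
    - [-0.07,0,0,0]
    - [-0.1,0,0,0]
    - [-0.1,0.05,0,0]
    - [-0.1,0.1,0,0]
    - [-0.1,0.15,0,0]
    - [-0.1,0.2,0,0]
    - [-0.1,0.2,0,0]
    - [-0.1,0.2,0,0]
  claw: 0.2

```text
clock: 24.28
position: [0.6182, -0.2362, 0.1528]
tcp_rot: [[0.001, 0.046, -0.999], [0.006, -0.999, -0.046], [-1.0, -0.006, -0.001]]
ft_force: [0.5, 0.3, 0.2]
grip_width: 0.0515
```

Run:
```python
from h import *
st()
s,t=shot("scene"),shot("top")
for p in(s,t): tips(p,["carrier_grip","pin_grip","strap_knob","nut_mid"]); tips(p,["opening0"],3)
a=s["image"][195:275,255:375];b=t["image"][155:245,262:342]
f=lambda i:cv2.resize(i,(int(i.shape[1]*400/i.shape[0]),400),interpolation=cv2.INTER_CUBIC)
cv2.imwrite("pics/c8.png",cv2.resize(np.hstack([f(a),f(b)]),None,fx=.82,fy=.82))
```

```text
24.275 pos [ 0.6182 -0.2362  0.1528] w 0.051456149750284945 F [0.5035 0.2764 0.1615]
[[ 0.0007  0.0463 -0.9989]
 [ 0.0057 -0.9989 -0.0463]
 [-1.     -0.0057 -0.001 ]]
carrier_grip 0.87 [ 0.6048 -0.0358  0.0311]
pin_grip 0.73 [ 0.6144 -0.43   -0.0006]
strap_knob 0.65 [ 0.5582 -0.0414  0.0167]
nut_mid 0.61 [ 0.5258 -0.0429  0.0385]
opening0 0.79 [0.6461 0.0009 0.0355]
opening0 0.72 [ 0.6554 -0.0667  0.037 ]
opening0 0.66 [ 0.6575 -0.0325  0.0399]
carrier_grip 0.57 [ 0.6047 -0.0325  0.0321]
pin_grip 0.23 [0.618  0.2285 0.039 ]
strap_knob 0.63 [ 0.5384 -0.0924  0.0343]
nut_mid 0.62 [ 0.5312 -0.0387  0.0389]
opening0 0.96 [0.6538 0.0038 0.038 ]
opening0 0.95 [ 0.6513 -0.0329  0.0312]
opening0 0.63 [ 0.6572 -0.0687  0.0398]
```

View pics/c8.png

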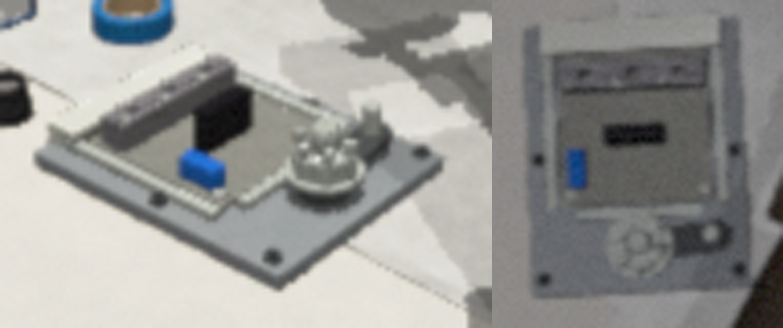

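Run:
```python
from h import *
go(.538,-.092,.048,.048+np.pi/2)
```

```text
shift [ 0.0998 -0.1474  0.0741] turn -0.0 | rows>= 3.1 | pos [ 0.6188 -0.2362  0.1533] yaw -87.3 w 0.051 F [-0.1  0.6 -0.1] t 24.9
```

jog_arm:
  rows:
    - [0,-0.05,0.03,0]
    - [0,-0.1,0.06,0]
    - [0,-0.147,0.074,0]
    - [0,-0.147,0.074,0]
    - [0.04,-0.147,0.074,0]
    - [0.07,-0.147,0.074,0]
    - [0.09,-0.147,0.074,0]
    - [0.098,-0.147,0.074,0]
    - [0.098,-0.147,0.074,0]
  claw: -0.42

```text
clock: 26.0
position: [0.5384, -0.0931, 0.0557]
tcp_rot: [[0.002, 0.047, -0.999], [0.005, -0.999, -0.047], [-1.0, -0.004, -0.002]]
ft_force: [0.5, 0.2, -0.1]
grip_width: 0.0249
```

jog_arm:
  rows:
    - [0,0,0,0]
    - [0,0,0,0]
    - [0,0,0,0]
    - [0,0,0,0]
  claw: -1
  newtons: 20

```text
clock: 26.5
position: [0.5388, -0.0919, 0.0566]
tcp_rot: [[0.002, 0.046, -0.999], [0.007, -0.999, -0.046], [-1.0, -0.006, -0.003]]
ft_force: [-0.2, 4.4, 0.4]
grip_width: 0.0108
```

Run:
```python
from h import *
s=st();R=np.array(s["tcp_rot"]);P=np.array(s["position"])
c=np.array([.5284,-.0403]); a0=np.arctan2(P[0]-c[0],c[1]-P[1]); r=np.hypot(*(P[:2]-c)); print(a0,r)
for a in np.linspace(a0,1.65,12): print((R.T@np.r_[c+.052*np.array([np.sin(a),-np.cos(a)])-P[:2],0]).round(4))
```

```text
26.5 pos [ 0.5388 -0.0919  0.0566] w 0.010787456671696496 F [-0.2432  4.3737  0.425 ]
[[ 0.0023  0.0459 -0.9989]
 [ 0.0065 -0.9989 -0.0459]
 [-1.     -0.0064 -0.0026]]
0.1982763877373563 0.052613324563365066
[ 0.     -0.0006  0.0001]
[ 0.     -0.0021 -0.0066]
[ 0.0001 -0.0044 -0.013 ]
[ 0.0001 -0.0076 -0.0191]
[ 0.0001 -0.0116 -0.0247]
[ 0.0002 -0.0162 -0.0298]
[ 0.0002 -0.0215 -0.0341]
[ 0.0003 -0.0273 -0.0378]
[ 0.0003 -0.0336 -0.0406]
[ 0.0004 -0.0401 -0.0426]
[ 0.0004 -0.0469 -0.0438]
[ 0.0005 -0.0537 -0.044 ]
```

jog_arm:
  rows:
    - [0,-0.002,-0.0065,0]
    - [0,-0.0045,-0.013,0]
    - [0,-0.0075,-0.019,0]
    - [0,-0.0115,-0.0245,0]
    - [0,-0.016,-0.03,0]
    - [0,-0.0215,-0.034,0]
    - [0,-0.0275,-0.038,0]
    - [0,-0.0335,-0.0405,0]
    - [0,-0.04,-0.0425,0]
    - [0,-0.047,-0.044,0]
    - [0,-0.0535,-0.044,0]
    - [0,-0.0535,-0.044,0]

```text
clock: 28.0
position: [0.5856, -0.0374, 0.0581]
tcp_rot: [[0.015, 0.046, -0.999], [0.004, -0.999, -0.046], [-1.0, -0.003, -0.015]]
ft_force: [7.9, -0.7, -9.8]
grip_width: 0.0106
```

Run:
```python
from h import *
s=st();P=np.array(s["position"])
c=np.array([.5284,-.0403]); print(np.arctan2(P[0]-c[0],c[1]-P[1]),np.hypot(*(P[:2]-c)))
```

```text
28.0 pos [ 0.5856 -0.0374  0.0581] w 0.010587176213830114 F [ 7.9245 -0.731  -9.7667]
[[ 0.0145  0.0465 -0.9988]
 [ 0.004  -0.9989 -0.0464]
 [-0.9999 -0.0033 -0.0147]]
1.6219846604916848 0.057276375064170604
```

jog_arm:
  rows:
    - [0,0,0,0]
    - [0,0,0,0]
    - [0,0,0,0]
    - [-0.03,0,0,0]
    - [-0.06,0,0,0]
    - [-0.1,0,0,0]
    - [-0.1,0,0,0]
  claw: -0.42

```text
clock: 28.88
position: [0.5871, -0.0382, 0.1624]
tcp_rot: [[0.023, 0.046, -0.999], [0.003, -0.999, -0.046], [-1.0, -0.002, -0.023]]
ft_force: [0.5, 0.0, 0.3]
grip_width: 0.0248
```

Run:
```python
from h import *
st()
s=shot("scene")
tips(s,["carrier_grip","pin_grip","strap_knob","nut_mid","clamp_strap","cotter_hole"],2); tips(s,["opening0"],3)
cv2.imwrite("pics/c9.png",cv2.resize(s["image"][205:265,285:365],None,fx=9,fy=9,interpolation=cv2.INTER_CUBIC))
```

```text
28.875 pos [ 0.5871 -0.0382  0.1624] w 0.024791108885091565 F [0.488  0.0006 0.2754]
[[ 0.0229  0.0465 -0.9987]
 [ 0.0028 -0.9989 -0.0464]
 [-0.9997 -0.0017 -0.023 ]]
carrier_grip 0.91 [ 0.6031 -0.0338  0.0287]
pin_grip 0.7 [ 0.4345 -0.2302  0.0102]
pin_grip 0.5 [0.6473 0.0002 0.0374]
strap_knob 0.48 [ 0.5805 -0.0365  0.0376]
nut_mid 0.63 [ 0.5274 -0.0408  0.0388]
clamp_strap ERR it knows: carrier_grip, cotter_hole, fixture, front_stop, lip_edge, loupe, marker_blue, nut_mid, opening, pin_grip, plug0_grip, plug1_grip, plug2_grip, plug_stand, strap_knob, tape_amber
cotter_hole 0.65 [ 0.5254 -0.043   0.0488]
opening0 0.83 [ 0.655  -0.0329  0.0375]
opening0 0.78 [0.6487 0.0005 0.0382]
opening0 0.69 [ 0.6514 -0.0655  0.0337]
```

View pics/c9.png

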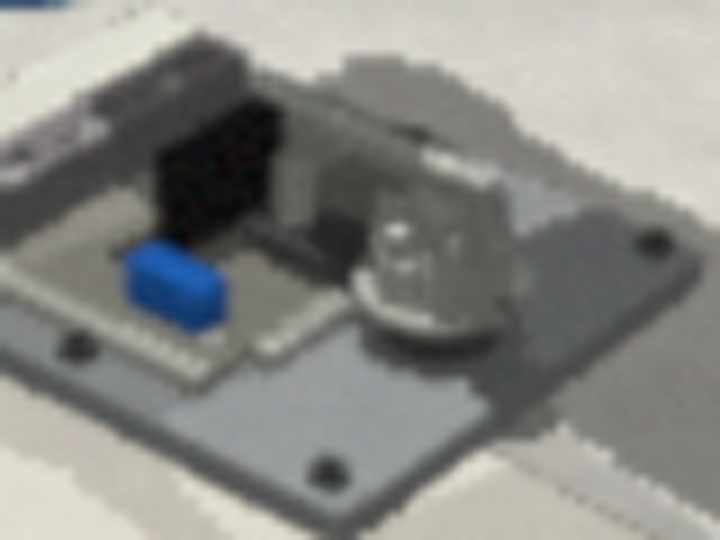

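```bash
cat > nut.py <<'E'
from h import *
def nut(p,img,c0=(.5284,-.0403),yaw=.048):
    g=cv2.cvtColor(img,cv2.COLOR_BGR2GRAY).astype(np.float32)
    th=np.radians(np.arange(0,360,3)); best=[]
    for dx in np.arange(-.004,.0041,.001):
        for dy in np.arange(-.004,.0041,.001):
            prof=np.zeros(len(th))
            for r in(.0125,.014,.0155):
                uv=np.array([proj(p,[c0[0]+dx+r*np.cos(t+yaw),c0[1]+dy+r*np.sin(t+yaw),.051]) for t in th],np.float32)
                prof+=cv2.remap(g,uv[:,:1].copy(),uv[:,1:].copy(),cv2.INTER_CUBIC)[:,0]
            c=(prof*np.exp(6j*th)).sum()/len(th)/3   # min (slot) at th=-v
            v=(np.angle(-c)/6)%(np.pi/3); best.append((abs(c),dx,dy,v))
    best.sort(reverse=True)
    for b in best[:4]: print(np.round(b,4))
    w=np.array([b[0] for b in best[:12]]); v=np.array([b[3] for b in best[:12]]); print("v mod 60deg:",np.angle((w*np.exp(6j*v)).sum())/6%(np.pi/3))
E
python3 - <<'E'
from nut import *
for c in("scene","top"): print(c); nut(shot(c),cv2.imread(f"pics/{c}0.png"))
E
```

```text
scene
[ 9.1127 -0.001   0.      0.8085]
[9.0817 0.     0.     0.8304]
[ 8.9814  0.     -0.001   0.8001]
[ 8.8846 -0.001  -0.001   0.7809]
v mod 60deg: 0.806734287819103
top
[ 2.538   0.     -0.004   0.1585]
[ 2.4051 -0.001  -0.004   0.1797]
[ 2.3604  0.001  -0.004   0.1358]
[ 2.3024 -0.001  -0.003   0.2202]
v mod 60deg: 0.2435887685317766
```

Run:
```python
from h import *
o=[]
for c,(x,y) in(("scene",(320,218)),("top",(289,209))):
    p=shot(c); im=cv2.imread(f"pics/{c}0.png"); w=28
    z=cv2.resize(im[y:y+w,x:x+w],None,fx=14,fy=14,interpolation=cv2.INTER_CUBIC)
    z=cv2.normalize(z,None,0,255,cv2.NORM_MINMAX)
    o.append(z)
    for r,zz in((.009,.0575),(.024,.029)):
      for a in np.radians(np.arange(0,360,10)):
        q=(proj(p,[.5284+r*np.cos(a),-.0403+r*np.sin(a),zz])-[x,y]+.5)*14; cv2.circle(z,tuple(int(i) for i in q),1,(0,255,0),-1)
    for a in(0,np.pi):  # fixture x axis front/rear
        q=(proj(p,[.5284+.024*np.cos(a+.048),-.0403+.024*np.sin(a+.048),.029])-[x,y]+.5)*14; cv2.circle(z,tuple(int(i) for i in q),5,(0,0,255) if a else (255,0,0),-1)
cv2.imwrite("pics/c10.png",np.hstack(o))
```

```text
(no output)
```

View pics/c10.png

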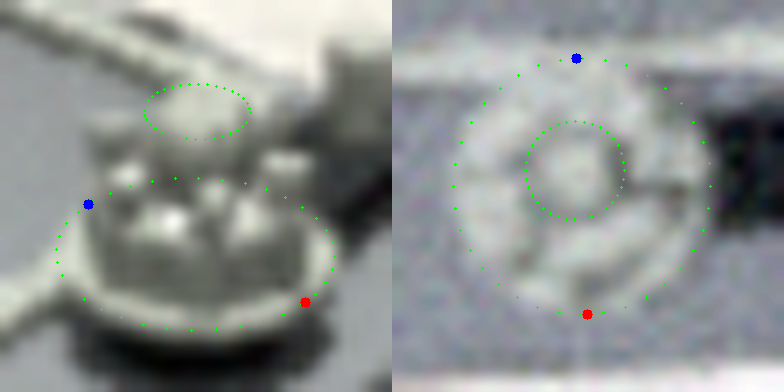

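Run:
```python
from nut import *
p=shot("scene"); t=shot("top")
for q in((128,175),(170,220),(245,215),(287,160),(100,130)):
    w=atz(p,(320+q[0]/14-.5,218+q[1]/14-.5),.051)-[.5284,-.0403,0]
    a=np.degrees(np.arctan2(w[1],w[0])-.048); print(q,(np.hypot(*w[:2])*1000).round(1),a.round(1),"v->",((-(a-30))%60).round(1))
im=cv2.imread("pics/scene0.png").astype(np.float32)
import itertools
# top: dark radial notches
for q in((535,250),(640,185),(480,175),(600,280)):
    w=atz(t,(289+(q[0]-392)/14-.5,209+q[1]/14-.5),.047)-[.5284,-.0403,0]
    a=np.degrees(np.arctan2(w[1],w[0])-.048); print(q,(np.hypot(*w[:2])*1000).round(1),a.round(1),"slot v->",((-a)%60).round(1))
```

```text
(128, 175) 15.4 79.8 v-> 10.2
(170, 220) 24.4 118.2 v-> 31.8
(245, 215) 23.6 148.6 v-> 1.4
(287, 160) 16.0 -158.6 v-> 8.6
(100, 130) 17.1 24.4 v-> 5.6
(535, 250) 15.6 147.4 slot v-> 32.6
(640, 185) 11.5 -100.6 slot v-> 40.6
(480, 175) 18.0 86.4 slot v-> 33.6
(600, 280) 19.5 -170.4 slot v-> 50.4
```

```bash
cat > nutfit.py <<'E'
from h import *
def solid(P,v):
    x,y,z=P[...,0],P[...,1],P[...,2]; r=np.hypot(x,y); m=np.zeros(x.shape,int)
    hexa=np.ones(x.shape,bool); slot=np.zeros(x.shape,bool)
    for k in range(6):
        a=-v+k*np.pi/3; d=x*np.cos(a)+y*np.sin(a); e=-x*np.sin(a)+y*np.cos(a)
        hexa&=d<.018; slot|=(d>0)&(abs(e)<.0045)
    m[(r<.024)&(z<.029)&(z>.027)]=3
    m[hexa&(z<.051)&(z>=.029)&~(slot&(z>.042))]=1
    m[(r<.009)&(z<.0575)]=2
    return m
def score(p,g,v,c=(.5284,-.0403),yaw=.048,S=3,W=11):
    u0=proj(p,[c[0],c[1],.042]); xs=np.arange(int(u0[0])-W,int(u0[0])+W+1); ys=np.arange(int(u0[1])-W,int(u0[1])+W+1)
    off=(np.arange(S)+.5)/S-.5
    U,V=np.meshgrid((xs[:,None]+off).ravel(),(ys[:,None]+off).ravel())
    K=np.array(p["camera_matrix"]);E=np.array(p["extrinsics"]); d=np.stack([(U-K[0,2])/K[0,0],(V-K[1,2])/K[1,1]],-1); s=d.copy()
    for _ in range(8): s=d/(1+p["k1"]*(s**2).sum(-1,keepdims=True))
    D=np.concatenate([s[...,:1],-s[...,1:],-np.ones(s.shape[:2]+(1,))],-1)@E[:3,:3].T; o=E[:3,3]-[c[0],c[1],0]
    cy,sy=np.cos(yaw),np.sin(yaw); R=np.array([[cy,sy,0],[-sy,cy,0],[0,0,1]]); D=D@R.T;o=R@o
    hit=np.zeros(U.shape,int); H=np.zeros(D.shape)
    for z in np.arange(.058,.0265,-.0004):   # march in z
        P=o+D*((z-o[2])/D[...,2])[...,None]; m=solid(P,v); new=(hit==0)&(m>0); hit[new]=m[new]; H[new]=P[new]
    e=.0008; N=np.stack([(solid(H-e*a,v)>0).astype(float)-(solid(H+e*a,v)>0) for a in np.eye(3)],-1); N/=np.maximum(np.linalg.norm(N,axis=-1,keepdims=True),1e-6)
    floor=((hit==1)&(abs(H[...,2]-.042)<.001)&(N[...,2]>.7)).astype(float)
    nut=(hit==1)
    B=[ (hit==2).astype(float),(hit==3)*1.,nut*1.,floor]+[nut*np.maximum(N[...,0],0),nut*np.maximum(-N[...,0],0),nut*np.maximum(N[...,1],0),nut*np.maximum(-N[...,1],0),nut*np.maximum(N[...,2],0),(hit==2)*N[...,2]]
    ds=lambda a:a.reshape(len(ys),S,len(xs),S).mean((1,3))
    B=[cv2.GaussianBlur(ds(b),(0,0),.6) for b in B]; M=ds(((hit==1)|(hit==2)|(hit==3))*1.)>.9
    A=np.stack([b[M] for b in B],-1); I=g[ys[0]:ys[-1]+1,xs[0]:xs[-1]+1][M]
    c_,*_=np.linalg.lstsq(np.vstack([A,np.eye(A.shape[1])*.3]),np.r_[I,np.zeros(A.shape[1])],rcond=None); r=I-A@c_
    return 1-r.var()/I.var()
def run(p,g):
    vs=np.arange(0,1.047,.035); sc=[]
    for v in vs: sc.append(max(score(p,g,v,(.5284+a,-.0403+b)) for a,b in((0,0),(.001,0),(-.001,0),(0,.001),(0,-.001))))
    return vs,np.array(sc)
E
python3 - <<'E'
from nutfit import *
for c in("scene","top"):
    g=cv2.cvtColor(cv2.imread(f"pics/{c}0.png"),cv2.COLOR_BGR2GRAY).astype(np.float32)
    v,s=run(shot(c),g); print(c,[(round(a,2),round(b,2)) for a,b in zip(v,s)])
E
```

```text
scene [(np.float64(0.0), np.float64(0.49)), (np.float64(0.04), np.float64(0.53)), (np.float64(0.07), np.float64(0.6)), (np.float64(0.11), np.float64(0.65)), (np.float64(0.14), np.float64(0.68)), (np.float64(0.18), np.float64(0.7)), (np.float64(0.21), np.float64(0.73)), (np.float64(0.25), np.float64(0.75)), (np.float64(0.28), np.float64(0.74)), (np.float64(0.32), np.float64(0.72)), (np.float64(0.35), np.float64(0.68)), (np.float64(0.38), np.float64(0.62)), (np.float64(0.42), np.float64(0.57)), (np.float64(0.46), np.float64(0.53)), (np.float64(0.49), np.float64(0.5)), (np.float64(0.52), np.float64(0.45)), (np.float64(0.56), np.float64(0.4)), (np.float64(0.6), np.float64(0.37)), (np.float64(0.63), np.float64(0.34)), (np.float64(0.66), np.float64(0.31)), (np.float64(0.7), np.float64(0.3)), (np.float64(0.74), np.float64(0.29)), (np.float64(0.77), np.float64(0.31)), (np.float64(0.8), np.float64(0.3)), (np.float64(0.84), np.float64(0.31)), (np.float64(0.88), np.float64(0.3)), (np.float64(0.91), np.float64(0.29)), (np.float64(0.94), np.float64(0.31)), (np.float64(0.98), np.float64(0.35)), (n
[... 470 characters left out ...]
8), np.float64(0.22)), (np.float64(0.42), np.float64(0.19)), (np.float64(0.46), np.float64(0.17)), (np.float64(0.49), np.float64(0.16)), (np.float64(0.52), np.float64(0.19)), (np.float64(0.56), np.float64(0.13)), (np.float64(0.6), np.float64(0.11)), (np.float64(0.63), np.float64(0.11)), (np.float64(0.66), np.float64(0.1)), (np.float64(0.7), np.float64(0.1)), (np.float64(0.74), np.float64(0.12)), (np.float64(0.77), np.float64(0.1)), (np.float64(0.8), np.float64(0.08)), (np.float64(0.84), np.float64(0.06)), (np.float64(0.88), np.float64(0.02)), (np.float64(0.91), np.float64(0.02)), (np.float64(0.94), np.float64(0.01)), (np.float64(0.98), np.float64(0.02)), (np.float64(1.02), np.float64(0.03))]
```

Run:
```python
from h import *
go(.5284,-.0403,.051,.840)
go(.5284,-.0403,.051,.840+np.pi/2)
```

```text
shift [0.1002 0.0003 0.0573] turn 44.5 | rows>= 4.2 | pos [ 0.5841 -0.0378  0.158 ] yaw -87.3 w 0.0251 F [ 0.1 -0.1  0.7] t 29.6
shift [0.1002 0.0003 0.0573] turn -45.5 | rows>= 4.2 | pos [ 0.5841 -0.0378  0.158 ] yaw -87.3 w 0.0251 F [ 0.1 -0.1  0.7] t 29.6
```

jog_arm:
  rows:
    - [0,0,0.02,-10]
    - [0,0,0.04,-20]
    - [0,0,0.057,-30]
    - [0,0,0.057,-40]
    - [0,0,0.057,-50]
    - [0,0,0.057,-60]
    - [0,0,0.057,-70]
    - [0,0,0.057,-80]
    - [0,0,0.057,-90]
    - [0,0,0.057,-100]
    - [0,0,0.057,-110]
    - [0,0,0.057,-120]
    - [0,0,0.057,-130]
    - [0,0,0.057,-135.5]
    - [0,0,0.057,-135.5]
    - [0,0,0.057,-135.5]
    - [0,0,0.057,-135.5]
  claw: 0.2
  newtons: 60

```text
clock: 31.75
position: [0.5272, -0.0404, 0.1572]
tcp_rot: [[0.014, 0.667, 0.744], [0.004, 0.745, -0.668], [-1.0, 0.013, 0.008]]
ft_force: [0.3, 0.2, -0.0]
grip_width: 0.0513
```

Run:
```python
from h import *
st();go(.5284,-.0403,.051,.840)
```

```text
31.75 pos [ 0.5272 -0.0404  0.1572] w 0.05128034755410497 F [ 0.2934  0.1943 -0.0055]
[[ 0.0145  0.6675  0.7445]
 [ 0.004   0.7445 -0.6676]
 [-0.9999  0.0126  0.0081]]
shift [ 0.1002 -0.0004 -0.    ] turn -0.0 | rows>= 1.6 | pos [ 0.5272 -0.0404  0.1572] yaw 48.1 w 0.0513 F [ 0.3  0.2 -0. ] t 31.8
```

jog_arm:
  rows:
    - [0.04,-0.0004,0,0]
    - [0.075,-0.0004,0,0]
    - [0.095,-0.0004,0,0]
    - [0.1,-0.0004,0,0]
    - [0.1,-0.0004,0,0]

```text
clock: 32.38
position: [0.5287, -0.0404, 0.0574]
tcp_rot: [[0.015, 0.668, 0.744], [0.004, 0.744, -0.668], [-1.0, 0.013, 0.008]]
ft_force: [0.4, 0.7, 0.4]
grip_width: 0.0513
```

jog_arm:
  rows:
    - [0,0,0,0]
    - [0,0,0,0]
    - [0,0,0,0]
    - [0,0,0,0]
    - [0,0,0,0]
  claw: -1

```text
clock: 33.0
position: [0.5293, -0.0409, 0.0589]
tcp_rot: [[0.016, 0.667, 0.745], [0.003, 0.745, -0.667], [-1.0, 0.013, 0.01]]
ft_force: [-1.5, -1.2, 6.8]
grip_width: 0.034
```

Run:
```python
from h import *
s=st();print(s["torque"]);go(.5284,-.0403,.051,.048-np.pi/3)
```

```text
33.0 pos [ 0.5293 -0.0409  0.0589] w 0.03397935331976767 F [-1.5288 -1.1589  6.7965]
[[ 0.016   0.6671  0.7448]
 [ 0.003   0.7449 -0.6672]
 [-0.9999  0.0129  0.0099]]
[-0.3088  0.4412  0.146 ]
shift [ 0.0019 -0.0002 -0.0011] turn -74.6 | rows>= 7.0 | pos [ 0.5293 -0.0409  0.0589] yaw 48.2 w 0.034 F [-1.5 -1.2  6.8] t 33.0
```

jog_arm:
  rows:
    - [-0.001,0,0,7]
    - [-0.001,0,0,14]
    - [-0.001,0,0,21]
    - [-0.001,0,0,28]
    - [-0.001,0,0,35]
    - [-0.001,0,0,42]
    - [-0.001,0,0,49]
    - [-0.001,0,0,56]
    - [-0.001,0,0,63]
    - [-0.001,0,0,70]
    - [-0.001,0,0,77]
    - [-0.001,0,0,84]
    - [-0.001,0,0,91]
    - [-0.001,0,0,98]
    - [-0.001,0,0,102]
    - [-0.001,0,0,105.4]
    - [-0.001,0,0,105.4]
    - [-0.001,0,0,105.4]
    - [-0.001,0,0,105.4]

```text
clock: 35.38
position: [0.528, -0.0408, 0.0591]
tcp_rot: [[0.013, 0.541, -0.841], [0.003, -0.841, -0.541], [-1.0, 0.004, -0.013]]
ft_force: [-2.8, -0.5, -9.4]
grip_width: 0.0338
```

Run:
```python
from h import *
s=st();print(s["torque"]);go(.5284,-.0403,.051,.048-np.pi/3)
```

```text
35.375 pos [ 0.528  -0.0408  0.0591] w 0.03381156885821314 F [-2.8097 -0.5382 -9.4126]
[[ 0.0132  0.5413 -0.8407]
 [ 0.0032 -0.8408 -0.5413]
 [-0.9999  0.0045 -0.0129]]
[-0.6252  0.435  -0.0189]
shift [ 0.0021 -0.0002 -0.0006] turn 0.0 | rows>= 0.0 | pos [ 0.528  -0.0408  0.0591] yaw -57.2 w 0.0338 F [-2.8 -0.5 -9.4] t 35.4
```

jog_arm:
  rows:
    - [0,0,0,0]
    - [0,0,0,0]
    - [0,0,0,0]
    - [-0.03,0,0,0]
    - [-0.07,0,0,0]
    - [-0.11,0,0,0]
    - [-0.14,0,0,0]
    - [-0.14,0,0,0]
  claw: 0.2

```text
clock: 36.38
position: [0.529, -0.0416, 0.2029]
tcp_rot: [[0.022, 0.541, -0.841], [0.002, -0.841, -0.541], [-1.0, 0.01, -0.019]]
ft_force: [0.9, -0.2, -0.9]
grip_width: 0.0508
```

Run:
```python
from h import *
go(.36,-.34,.2,-1.17)
```

```text
shift [-0.0074  0.1594  0.3036] turn 9.8 | rows>= 5.5 | pos [ 0.529  -0.0416  0.2029] yaw -57.2 w 0.0508 F [ 0.9 -0.2 -0.9] t 36.4
```

jog_arm:
  rows:
    - [0,0.03,0.06,5]
    - [0,0.06,0.12,10]
    - [0,0.09,0.18,10]
    - [0,0.12,0.24,10]
    - [0,0.16,0.3,10]
    - [0,0.16,0.3,10]
    - [0,0.16,0.3,10]
  claw: -0.3

```text
clock: 37.25
position: [0.3622, -0.3396, 0.1974]
tcp_rot: [[0.021, 0.384, -0.923], [0.003, -0.923, -0.384], [-1.0, 0.005, -0.02]]
ft_force: [-0.2, -0.1, -0.2]
grip_width: 0.0299
```

Run:
```python
from nutfit import *
st()
s,t=shot("scene"),shot("top")
for p in(s,t): tips(p,["carrier_grip","pin_grip","strap_knob","nut_mid"])
fit([s,t],"pin_grip",PIN,(.435,-.232,.4),.009,lambda m:m.sum()<300)
fit([t],"pin_grip",PIN,(.435,-.232,.4),.009,lambda m:m.sum()<300)
g=cv2.cvtColor(s["image"],cv2.COLOR_BGR2GRAY).astype(np.float32)
v,sc=run(s,g); print([(round(float(a),2),round(float(b),2)) for a,b in zip(v,sc) ])
a=s["image"][200:260,345:425];a2=s["image"][205:265,285:365]
cv2.imwrite("pics/c11.png",np.hstack([cv2.resize(i,None,fx=4.9,fy=4.9,interpolation=cv2.INTER_CUBIC) for i in(a,a2)]))
cv2.imwrite("pics/c12.png",cv2.resize(t["image"][210:290,330:430],None,fx=5,fy=5,interpolation=cv2.INTER_CUBIC))
```

```text
37.25 pos [ 0.3622 -0.3396  0.1974] w 0.029945446683779225 F [-0.1801 -0.1378 -0.1894]
[[ 0.0208  0.3836 -0.9233]
 [ 0.0032 -0.9235 -0.3836]
 [-0.9998  0.005  -0.0205]]
carrier_grip 0.77 [ 0.6044 -0.0337  0.0311]
pin_grip 0.58 [0.6159 0.2255 0.0032]
strap_knob 0.7 [ 0.6702 -0.0325  0.022 ]
nut_mid 0.74 [ 0.6578 -0.0675  0.0371]
carrier_grip 0.59 [ 0.6063 -0.0288  0.034 ]
pin_grip 0.6 [ 0.4365 -0.2316  0.0114]
strap_knob 0.67 [ 0.5825 -0.0411  0.0352]
nut_mid 0.58 [ 0.5285 -0.0392  0.0398]
pin_grip 1 fit [ 0.435  -0.2328  0.4258] cost 0.188
pin_grip 1 fit [ 0.435  -0.2328  0.4258] cost 0.188
[(0.0, 0.65), (0.04, 0.65), (0.07, 0.62), (0.11, 0.58), (0.14, 0.52), (0.18, 0.52), (0.21, 0.48), (0.25, 0.45), (0.28, 0.42), (0.32, 0.4), (0.35, 0.41), (0.39, 0.35), (0.42, 0.35), (0.46, 0.31), (0.49, 0.34), (0.53, 0.32), (0.56, 0.33), (0.6, 0.34), (0.63, 0.34), (0.67, 0.37), (0.7, 0.4), (0.74, 0.4), (0.77, 0.45), (0.81, 0.5), (0.84, 0.49), (0.88, 0.57), (0.91, 0.59), (0.95, 0.61), (0.98, 0.63), (1.02, 0.65)]
```

View pics/c11.png

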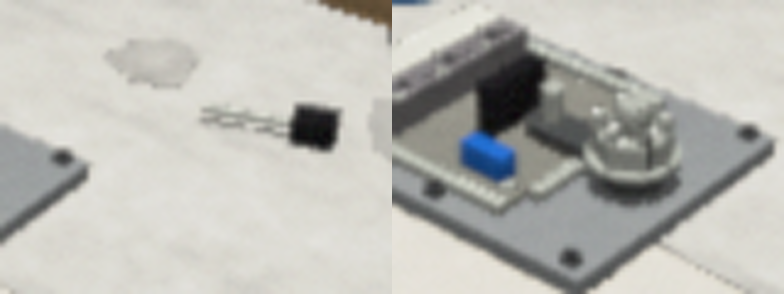

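Run:
```python
from h import *
go(.435,-.2326,.021,.42-np.pi/2)
```

```text
shift [ 0.1735 -0.071  -0.1031] turn -1.3 | rows>= 3.4 | pos [ 0.3637 -0.3383  0.1987] yaw -67.2 w 0.0301 F [ 0.3 -0.7 -0.9] t 37.9
```

View pics/c12.png

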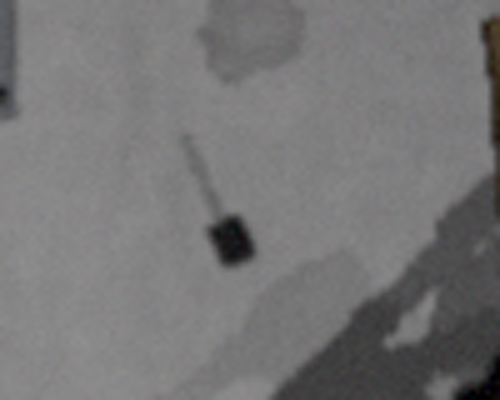

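jog_arm:
  rows:
    - [0,-0.035,-0.05,-1.3]
    - [0,-0.071,-0.103,-1.3]
    - [0,-0.071,-0.103,-1.3]
    - [0.06,-0.071,-0.103,-1.3]
    - [0.12,-0.071,-0.103,-1.3]
    - [0.15,-0.071,-0.103,-1.3]
    - [0.165,-0.071,-0.103,-1.3]
    - [0.165,-0.071,-0.103,-1.3]

```text
clock: 38.9
position: [0.4342, -0.233, 0.035]
tcp_rot: [[0.021, 0.408, -0.913], [0.002, -0.913, -0.408], [-1.0, 0.006, -0.02]]
ft_force: [-0.6, -0.2, 0.6]
grip_width: 0.0298
```

Run:
```python
from h import *
go(.435,-.2326,.021,.42-np.pi/2)
```

```text
shift [ 0.008  -0.0001 -0.0008] turn 0.0 | rows>= 0.1 | pos [ 0.4342 -0.233   0.035 ] yaw -65.9 w 0.0298 F [-0.6 -0.2  0.6] t 38.9
```

jog_arm:
  rows:
    - [0.004,0,0,0]
    - [0.008,0,-0.0005,0]
    - [0.008,0,-0.0005,0]

```text
clock: 39.28
position: [0.4351, -0.233, 0.0275]
tcp_rot: [[0.021, 0.408, -0.913], [0.002, -0.913, -0.408], [-1.0, 0.007, -0.02]]
ft_force: [-0.6, 0.4, 0.9]
grip_width: 0.0303
```

jog_arm:
  rows:
    - [0,0,0,0]
    - [0,0,0,0]
    - [0,0,0,0]
    - [0,0,0,0]
    - [0,0,0,0]
  claw: -1
  newtons: 40

```text
clock: 39.9
position: [0.4355, -0.2332, 0.0279]
tcp_rot: [[0.022, 0.408, -0.913], [0.002, -0.913, -0.408], [-1.0, 0.008, -0.021]]
ft_force: [-0.5, 1.4, 6.0]
grip_width: 0.0169
```

jog_arm:
  rows:
    - [-0.02,0,0,0]
    - [-0.05,0,0,0]
    - [-0.08,0,0,0]
    - [-0.08,0,0,0]

```text
clock: 40.4
position: [0.4352, -0.2343, 0.1097]
tcp_rot: [[0.026, 0.408, -0.913], [-0.001, -0.913, -0.408], [-1.0, 0.012, -0.023]]
ft_force: [-0.2, 0.2, -0.1]
grip_width: 0.0167
```

Run:
```python
from h import *
go(.4315,-.0452,.1,.048-np.pi/2)
```

```text
shift [ 0.0033 -0.1742 -0.0737] turn 21.3 | rows>= 3.0 | pos [ 0.4352 -0.2343  0.1097] yaw -65.9 w 0.0167 F [-0.2  0.2 -0.1] t 40.4
```

jog_arm:
  rows:
    - [0.002,-0.05,-0.02,7]
    - [0.002,-0.1,-0.04,14]
    - [0.002,-0.15,-0.06,21.3]
    - [0.002,-0.174,-0.074,21.3]
    - [0.002,-0.174,-0.074,21.3]
    - [0.002,-0.174,-0.074,21.3]

```text
clock: 41.15
position: [0.4313, -0.0456, 0.1066]
tcp_rot: [[0.025, 0.049, -0.998], [-0.001, -0.999, -0.049], [-1.0, 0.002, -0.025]]
ft_force: [0.0, 0.3, -1.2]
grip_width: 0.0173
```

Run:
```python
from h import *
st(); go(.4315,-.0452,.0594,.048-np.pi/2)
```

```text
41.15 pos [ 0.4313 -0.0456  0.1066] w 0.017257992256307704 F [ 0.0465  0.2986 -1.1851]
[[ 0.0247  0.0489 -0.9985]
 [-0.0013 -0.9988 -0.0489]
 [-0.9997  0.0025 -0.0246]]
shift [ 0.0412 -0.0005  0.0008] turn 0.1 | rows>= 0.7 | pos [ 0.4313 -0.0456  0.1066] yaw -87.2 w 0.0173 F [ 0.   0.3 -1.2] t 41.1
```

jog_arm:
  rows:
    - [0.02,-0.0005,0.0008,0.1]
    - [0.035,-0.0005,0.0008,0.1]
    - [0.0412,-0.0005,0.0008,0.1]
    - [0.0412,-0.0005,0.0008,0.1]

```text
clock: 41.65
position: [0.4311, -0.0455, 0.0648]
tcp_rot: [[0.023, 0.046, -0.999], [-0.001, -0.999, -0.046], [-1.0, 0.002, -0.023]]
ft_force: [-0.3, -0.3, -0.0]
grip_width: 0.0167
```

Run:
```python
from h import *
s0=st(); s=shot("scene"); P=np.array(s0["position"]); 
print(proj(s,[*P[:2],.0465]))
x,y=285,205; k=12
im=cv2.resize(s["image"][y:y+50,x:x+66],None,fx=k,fy=k,interpolation=cv2.INTER_CUBIC)
F=lambda w:tuple(int(i) for i in (proj(s,w)-[x,y]+.5)*k)
ax=np.array([np.cos(.048),np.sin(.048),0]); H=np.array([.5284,-.0405,.0465])
for d in(-.035,-.009,.009): cv2.circle(im,F(H+ax*d),3,(0,0,255),-1)   # expected tip, hole mouth, rear
cv2.imwrite("pics/c13.png",im)
```

```text
41.65 pos [ 0.4311 -0.0455  0.0648] w 0.016696785270365666 F [-0.3424 -0.3031 -0.025 ]
[[ 0.0233  0.0464 -0.9987]
 [-0.001  -0.9989 -0.0464]
 [-0.9997  0.0021 -0.0232]]
[367.4975 244.0757]
```

View pics/c13.png

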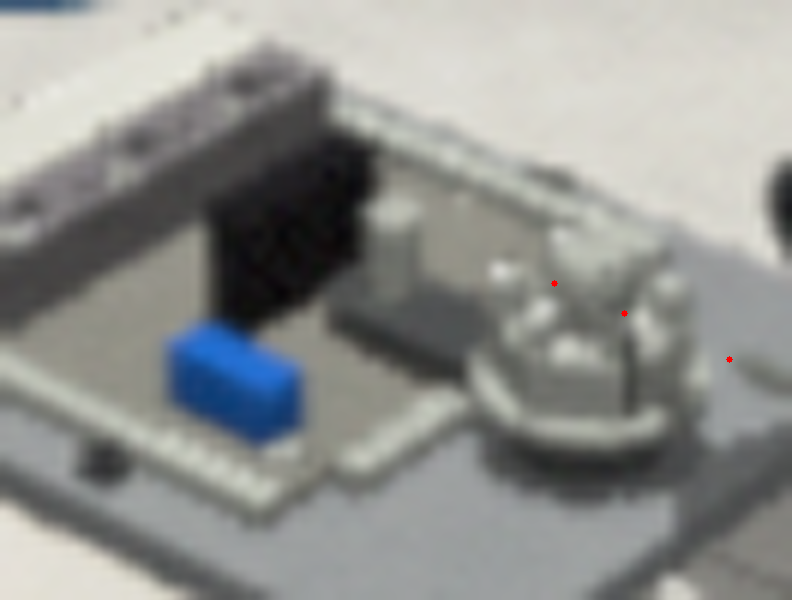

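jog_arm:
  rows:
    - [0,0,-0.006,0]
    - [0,0,-0.012,0]
    - [0,0,-0.018,0]
    - [0,0,-0.022,0]
    - [0,0,-0.022,0]

```text
clock: 42.32
position: [0.454, -0.0445, 0.0659]
tcp_rot: [[0.025, 0.047, -0.999], [-0.001, -0.999, -0.047], [-1.0, 0.003, -0.025]]
ft_force: [0.0, -0.6, -0.9]
grip_width: 0.0167
```

Run:
```python
from h import *
s=st();R=np.array(s["tcp_rot"]);P=np.array(s["position"]);ax=np.array([np.cos(.048),np.sin(.048),0]);d=P-np.array([.5284,-.0405,.0465+.0189]);print("along",d@ax,"lat",d@[-ax[1],ax[0],0],"dz",d[2])
for L in(.01,.02,.04):print(R.T@(ax*L-[0,0,d[2]]))
```

```text
42.325 pos [ 0.454  -0.0445  0.0659] w 0.016740808665087883 F [ 0.0286 -0.5574 -0.8855]
[[ 0.0249  0.0469 -0.9986]
 [-0.0014 -0.9989 -0.047 ]
 [-0.9997  0.0025 -0.0248]]
along -0.07448094755466049 lat -0.00038114864175788586 dz 0.0005096510460116943
[ 0.0008 -0.     -0.01  ]
[ 0.001 -0.    -0.02 ]
[ 0.0015 -0.     -0.04  ]
```

jog_arm:
  rows:
    - [0.0006,-0.0004,-0.004,0]
    - [0.0007,-0.0004,-0.008,0]
    - [0.0008,-0.0004,-0.012,0]
    - [0.0008,-0.0004,-0.012,0]

```text
clock: 42.82
position: [0.4666, -0.0436, 0.0655]
tcp_rot: [[0.025, 0.047, -0.999], [-0.001, -0.999, -0.047], [-1.0, 0.003, -0.025]]
ft_force: [0.2, 1.0, -0.6]
grip_width: 0.0171
```

jog_arm:
  rows:
    - [0.0001,0,-0.005,0]
    - [0.0002,0,-0.01,0]
    - [0.0003,0,-0.013,0]
    - [0.0003,0,-0.013,0]

```text
clock: 43.32
position: [0.4798, -0.0429, 0.0656]
tcp_rot: [[0.026, 0.047, -0.999], [-0.002, -0.999, -0.047], [-1.0, 0.003, -0.025]]
ft_force: [0.0, 0.3, -0.6]
grip_width: 0.017
```

```bash
cat > pin.py <<'E'
from h import *
s=st();R=np.array(s["tcp_rot"]);P=np.array(s["position"]);ax=np.array([np.cos(.048),np.sin(.048),0]);d=P-np.array([.5284,-.0405,.0465+.0189]);print("along",d@ax,"lat",d@[-ax[1],ax[0],0],"dz",d[2])
L=-.0335-d@ax;print(R.T@(ax*L-[0,0,d[2]]))
E
python3 pin.py
```

```text
43.325 pos [ 0.4798 -0.0429  0.0656] w 0.017032709430105982 F [ 0.017   0.2876 -0.6179]
[[ 0.0256  0.0471 -0.9986]
 [-0.0015 -0.9989 -0.0472]
 [-0.9997  0.0027 -0.0255]]
along -0.0486210075754915 lat -0.00010435069158379303 dz 0.00016560412218609433
[ 0.0006 -0.     -0.0151]
```

jog_arm:
  rows:
    - [0.0002,0,-0.005,0]
    - [0.0004,0,-0.01,0]
    - [0.0006,0,-0.0135,0]
    - [0.0006,0,-0.015,0]
    - [0.0006,0,-0.015,0]

```text
clock: 43.95
position: [0.4949, -0.0422, 0.0653]
tcp_rot: [[0.025, 0.047, -0.999], [-0.001, -0.999, -0.047], [-1.0, 0.003, -0.025]]
ft_force: [-0.1, 0.5, 0.3]
grip_width: 0.0167
```

```bash
python3 pin.py
python3 - <<'E'
from h import *
s=shot("scene"); tips(s,["pin_grip","cotter_hole"],2)
E
```

```text
43.95 pos [ 0.4949 -0.0422  0.0653] w 0.016735210396609006 F [-0.1021  0.5036  0.2949]
[[ 0.0254  0.0472 -0.9986]
 [-0.0015 -0.9989 -0.0473]
 [-0.9997  0.0027 -0.0253]]
along -0.033555566512907954 lat -9.588983683330423e-05 dz -9.941127869568522e-05
[-0.0001  0.     -0.0001]
pin_grip 0.57 [ 0.4942 -0.0411  0.0456]
cotter_hole 0.59 [ 0.5263 -0.0433  0.0469]
cotter_hole 0.35 [ 0.6446 -0.0002  0.0364]
```

jog_arm:
  rows:
    - [0,0,-0.001,0]
    - [0,0,-0.002,0]
    - [0,0,-0.002,0]

```text
clock: 44.48
position: [0.4968, -0.0421, 0.0654]
tcp_rot: [[0.025, 0.047, -0.999], [-0.001, -0.999, -0.047], [-1.0, 0.003, -0.025]]
ft_force: [0.4, -0.1, 0.1]
grip_width: 0.017
```

jog_arm:
  rows:
    - [0,0,0,0]
    - [0,0,0,0]
    - [0,0,0,0]
    - [0,0,0,0]
  claw: -0.3

```text
clock: 44.98
position: [0.4968, -0.0421, 0.0654]
tcp_rot: [[0.025, 0.047, -0.999], [-0.001, -0.999, -0.047], [-1.0, 0.003, -0.025]]
ft_force: [-0.6, 0.3, 0.1]
grip_width: 0.03
```

jog_arm:
  rows:
    - [-0.03,0,0.001,0]
    - [-0.07,0,0.002,0]
    - [-0.11,0,0.003,0]
    - [-0.14,0,0.003,0]
    - [-0.14,0,0.003,0]

```text
clock: 45.6
position: [0.4924, -0.0424, 0.2082]
tcp_rot: [[0.032, 0.047, -0.998], [-0.003, -0.999, -0.047], [-0.999, 0.004, -0.032]]
ft_force: [0.7, -0.6, -0.2]
grip_width: 0.03
```

jog_arm:
  rows:
    - [0,0.05,0.02,0]
    - [0,0.1,0.04,0]
    - [0,0.15,0.06,0]
    - [0,0.2,0.08,0]
    - [0,0.25,0.1,0]
    - [0,0.25,0.1,0]
    - [0,0.25,0.1,0]

```text
clock: 46.48
position: [0.4035, -0.296, 0.2045]
tcp_rot: [[0.03, 0.046, -0.998], [-0.0, -0.999, -0.046], [-1.0, 0.001, -0.03]]
ft_force: [-0.3, 1.1, 0.6]
grip_width: 0.0304
```

Run:
```python
from h import *
PL=[box(-7,7,-7,7,-15,15)]
ax=np.array([np.cos(.048),np.sin(.048)]);ay=np.array([-ax[1],ax[0]]);F=np.array([.5962,-.0368])
fr=[]
for c in("scene","top"):
    ps=[shot(c) for _ in range(3)]; p=ps[0]; fr.append(p); tips(p,["pin_grip","strap_knob","carrier_grip","nut_mid"])
    g=np.mean([cv2.cvtColor(q["image"],cv2.COLOR_BGR2GRAY).astype(np.float32) for q in ps],0)
    cv2.imwrite(f"pics/{c}1.png",p["image"])
    # search carrier grip (fx,fy): dark openings vs surrounding strip top
    best=[]
    def samp(w):
        uv=np.array([proj(p,x) for x in w],np.float32); return cv2.remap(g,uv[:,:1].copy(),uv[:,1:].copy(),cv2.INTER_CUBIC)[:,0]
    gr=np.array([(a,b) for a in(-3,-1,1,3) for b in(-3,-1,1,3)])/1000
    ou=np.array([(a,b) for a in(-7.5,0,7.5) for b in(-8,0,8) if (a,b)!=(0,0)])/1000
    for fx in np.arange(.049,.066,.0005):
        for fy in np.arange(-.005,.0051,.0005):
            v=0
            for k in(-1,0,1):
                q=lambda o:np.array([[*(F+ax*(fx+a)+ay*(fy+.034*k+b)),.037] for a,b in o])
                v+=samp(q(ou)).mean()-samp(q(gr)).mean()
            best.append((v,fx,fy))
    best.sort(reverse=True); b=np.array(best[:8]); print(c,"opening1 fixture xy",b[:,1:].mean(0),b[0])
for n,q in(("plug1_grip",(.619,.226,-.04)),("plug2_grip",(.618,.191,-.04))):
    ok=lambda m,q=q:m.sum()<200
    for ps in(fr,fr[:1],fr[1:]): fit(ps,n,PL,q,.040,ok)
st()
```

```text
pin_grip 0.59 [ 0.4945 -0.0403  0.0425]
strap_knob 0.47 [ 0.5796 -0.0368  0.0398]
carrier_grip 0.96 [ 0.604  -0.0333  0.0281]
nut_mid 0.54 [ 0.5269 -0.0398  0.0387]
scene opening1 fixture xy [0.056  0.0002] [130.5094   0.056   -0.    ]
pin_grip 0.73 [ 0.5839 -0.0403  0.0355]
strap_knob 0.52 [ 0.5839 -0.0397  0.0334]
carrier_grip 0.57 [ 0.6053 -0.0343  0.032 ]
nut_mid 0.57 [ 0.5305 -0.0371  0.0424]
top opening1 fixture xy [0.0559 0.0029] [58.8232  0.056   0.003 ]Traceback (most recent call last):
  File "<stdin>", line 25, in <module>
  File "h.py", line 41, in fit
    c=[r["region"] for r in manip.cut_out(p,name) if ok(r["region"])]
                            ~~~~~~~~~~~~~^^^^^^^^
ValueError: only the last four pictures can be asked about
```

Run:
```python
from h import *
PL=[box(-7,7,-7,7,-15,15)]
fr=[shot("scene"),shot("top")]
for n,q in(("plug1_grip",(.619,.226,-.04)),("plug2_grip",(.618,.191,-.04))):
    def ok(m,q=q): 
        ys,xs=np.nonzero(m); return m.sum()<200 and min(np.hypot(*(np.array([xs.mean(),ys.mean()])-proj(p,[q[0],q[1],.04]))) for p in fr)<5
    for ps in(fr,fr[:1],fr[1:]): fit(ps,n,PL,q,.040,ok)
go(.619,.191,.15,0.)
```

```text
plug1_grip 1 fit [ 0.6193  0.2231 -0.0082] cost 0.268
plug1_grip 0 fit [ 0.619  0.226 -0.04 ] cost 0.0
plug1_grip 1 fit [ 0.6193  0.2231 -0.0082] cost 0.268
plug2_grip 1 fit [ 0.6177  0.1899 -0.0828] cost 0.239
plug2_grip 0 fit [ 0.618  0.191 -0.04 ] cost 0.0
plug2_grip 1 fit [ 0.6177  0.1899 -0.0828] cost 0.239
shift [ 0.0556 -0.4775 -0.2358] turn -87.3 | rows>= 8.6 | pos [ 0.4043 -0.2969  0.206 ] yaw -87.3 w 0.0301 F [ 0.6 -0.2  0.7] t 47.7
```

jog_arm:
  rows:
    - [0,-0.05,-0.02,-10]
    - [0,-0.1,-0.05,-20]
    - [0,-0.15,-0.07,-30]
    - [0,-0.2,-0.1,-40]
    - [0,-0.25,-0.12,-50]
    - [0,-0.3,-0.15,-60]
    - [0,-0.35,-0.17,-70]
    - [0,-0.4,-0.2,-80]
    - [0,-0.45,-0.22,-86]
    - [0,-0.478,-0.236,-86]
    - [0,-0.478,-0.236,-86]
    - [0,-0.478,-0.236,-86]

```text
clock: 49.18
position: [0.6169, 0.1911, 0.2111]
tcp_rot: [[0.031, 0.999, -0.023], [-0.004, -0.022, -1.0], [-1.0, 0.031, 0.003]]
ft_force: [-0.0, -0.5, -0.2]
grip_width: 0.0301
```

Run:
```python
from h import *
st();go(.618,.1905,.047,-.03)
```

```text
49.175 pos [0.6169 0.1911 0.2111] w 0.030077888145654007 F [-0.0197 -0.5029 -0.1795]
[[ 0.0309  0.9993 -0.0226]
 [-0.0035 -0.0225 -0.9997]
 [-0.9995  0.0309  0.0028]]
shift [ 0.158  -0.0038  0.0001] turn 0.4 | rows>= 2.5 | pos [0.6169 0.1911 0.2111] yaw -1.3 w 0.0301 F [-0.  -0.5 -0.2] t 49.2
```

jog_arm:
  rows:
    - [0.05,-0.0015,0,0]
    - [0.1,-0.003,0,0]
    - [0.14,-0.0038,0,0]
    - [0.155,-0.0038,0,0]
    - [0.158,-0.0038,0,0]
    - [0.158,-0.0038,0,0]

```text
clock: 49.92
position: [0.6194, 0.1906, 0.0548]
tcp_rot: [[0.034, 0.999, -0.023], [-0.003, -0.023, -1.0], [-0.999, 0.034, 0.002]]
ft_force: [-0.6, 0.2, 0.2]
grip_width: 0.0297
```

jog_arm:
  rows:
    - [0,0,0,0]
    - [0,0,0,0]
    - [0,0,0,0]
    - [0,0,0,0]
    - [0,0,0,0]
  claw: -1

```text
clock: 50.55
position: [0.6198, 0.1909, 0.0566]
tcp_rot: [[0.035, 0.999, -0.023], [-0.003, -0.023, -1.0], [-0.999, 0.035, 0.002]]
ft_force: [-3.0, -0.9, 6.6]
grip_width: 0.0132
```

jog_arm:
  rows:
    - [-0.01,0,0,0]
    - [-0.03,0.0005,0,0]
    - [-0.05,0.0015,0,0]
    - [-0.07,0.002,0,0]
    - [-0.07,0.002,0,0]

```text
clock: 51.18
position: [0.6216, 0.1916, 0.1301]
tcp_rot: [[0.041, 0.999, -0.023], [-0.001, -0.023, -1.0], [-0.999, 0.041, 0.0]]
ft_force: [0.5, 0.0, -0.1]
grip_width: 0.0133
```

Run:
```python
from h import *
st()
s=shot("scene"); t=shot("top")
for p in (s,t): tips(p,["plug1_grip","plug2_grip"],2)
go(.6542,-.0674,.1,.048)
```

```text
51.175 pos [0.6216 0.1916 0.1301] w 0.013332109330727671 F [ 0.4577  0.025  -0.0707]
[[ 0.0407  0.9989 -0.0228]
 [-0.0012 -0.0228 -0.9997]
 [-0.9992  0.0407  0.0003]]
plug1_grip 0.53 [0.617  0.223  0.0416]
plug2_grip 0.35 [0.6186 0.1928 0.1159]
plug1_grip 0.75 [0.4444 0.1649 0.0005]
shift [0.0214 0.0409 0.2573] turn -4.1 | rows>= 4.2 | pos [0.6185 0.1908 0.1254] yaw -1.3 w 0.013 F [ 0.2 -0.6 -0.6] t 51.5
```

Run:
```python
from h import *
go(.6524,-.0674,.12,.048)
```

```text
shift [0.0013 0.0397 0.2574] turn -4.1 | rows>= 4.2 | pos [0.6185 0.1908 0.1254] yaw -1.3 w 0.013 F [ 0.2 -0.6 -0.6] t 51.5
```

jog_arm:
  rows:
    - [0,0.01,0.06,-4.1]
    - [0,0.02,0.12,-4.1]
    - [0,0.03,0.18,-4.1]
    - [0,0.037,0.24,-4.1]
    - [0,0.04,0.2575,-4.1]
    - [0,0.04,0.2575,-4.1]
    - [0,0.04,0.2575,-4.1]

```text
clock: 52.35
position: [0.6521, -0.0659, 0.1267]
tcp_rot: [[0.031, 0.998, 0.05], [-0.002, 0.05, -0.999], [-1.0, 0.031, 0.004]]
ft_force: [0.4, -0.3, -0.1]
grip_width: 0.0126
```

```bash
cat > plug.py <<'E'
from h import *
import sys
ox,oy=map(float,sys.argv[1:3]); h=float(sys.argv[3]) # tip height wanted
L=.0496
s=st();R=np.array(s["tcp_rot"]);P=np.array(s["position"]);tip=P+R[:,0]*L
print("tip",tip,"shift",R.T@(np.array([ox,oy,h])-tip),"turn",np.degrees(np.arctan2(R[1,1],R[0,1])-.048))
E
python3 plug.py .6542 -.0674 .043
python3 - <<'E'
from h import *
s=shot("scene");tips(s,["plug2_grip"],2); tips(s,["opening0"],3)
E
```

```text
52.35 pos [ 0.6521 -0.0659  0.1267] w 0.012616759576276304 F [ 0.416  -0.3321 -0.0583]
[[ 0.031   0.9983  0.0498]
 [-0.0022  0.0498 -0.9988]
 [-0.9995  0.0309  0.0037]]
tip [ 0.6536 -0.066   0.0771] shift [ 0.0341 -0.0006  0.0013] turn 0.10842630772721581
plug2_grip 0.43 [ 0.6512 -0.0669  0.109 ]
opening0 0.94 [ 0.6482 -0.0005  0.039 ]
opening0 0.88 [ 0.6544 -0.0657  0.0359]
opening0 0.66 [ 0.6548 -0.0314  0.0389]
```

Descend to just above the mouth, then press in with force checks.

jog_arm:
  rows:
    - [0.015,-0.0004,0.001,0]
    - [0.03,-0.0006,0.0013,0]
    - [0.034,-0.0006,0.0013,0]
    - [0.034,-0.0006,0.0013,0]

```text
clock: 53.0
position: [0.6523, -0.0669, 0.092]
tcp_rot: [[0.03, 0.998, 0.051], [-0.002, 0.051, -0.999], [-1.0, 0.03, 0.004]]
ft_force: [0.0, 0.6, -0.9]
grip_width: 0.0132
```

```bash
python3 plug.py .6542 -.0674 .034
python3 - <<'E'
from h import *
s=shot("scene"); x,y=255,185; k=11
im=cv2.resize(s["image"][y:y+54,x:x+66],None,fx=k,fy=k,interpolation=cv2.INTER_CUBIC)
for w in((.6542,-.0674,.037),(.6526,-.0334,.037),(.651,.0006,.037)):
    cv2.circle(im,tuple(int(i) for i in (proj(s,w)-[x,y]+.5)*k),3,(0,0,255),-1)
cv2.imwrite("pics/c14.png",im)
E
```

```text
53.0 pos [ 0.6523 -0.0669  0.092 ] w 0.013154557590607697 F [ 0.0104  0.5566 -0.8514]
[[ 0.03    0.9982  0.051 ]
 [-0.0024  0.0511 -0.9987]
 [-0.9995  0.0298  0.0039]]
tip [ 0.6538 -0.067   0.0424] shift [0.0084 0.0002 0.0004] turn 0.17992710907854445
```

View pics/c14.png

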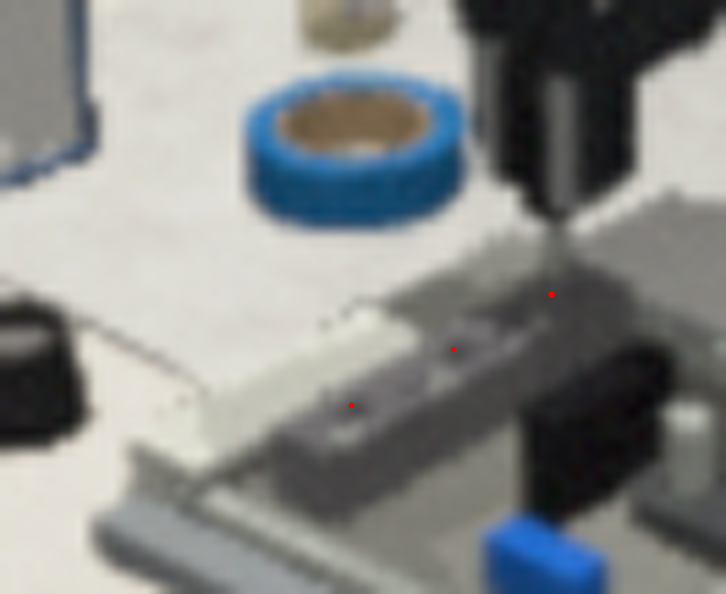

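jog_arm:
  rows:
    - [0.004,0.0002,0.0005,0]
    - [0.008,0.0002,0.0005,0]
    - [0.01,0.0002,0.0005,0]
    - [0.01,0.0002,0.0005,0]

```text
clock: 53.55
position: [0.6532, -0.0676, 0.0825]
tcp_rot: [[0.031, 0.998, 0.051], [-0.003, 0.051, -0.999], [-1.0, 0.031, 0.004]]
ft_force: [-0.9, -0.6, 0.1]
grip_width: 0.0128
```

jog_arm:
  rows:
    - [0.004,0,0,0]
    - [0.008,0,0,0]
    - [0.011,0,0,0]
    - [0.011,0,0,0]

```text
clock: 54.05
position: [0.6532, -0.0675, 0.0709]
tcp_rot: [[0.03, 0.998, 0.051], [-0.002, 0.051, -0.999], [-1.0, 0.03, 0.004]]
ft_force: [0.7, -0.4, -0.2]
grip_width: 0.0132
```

jog_arm:
  rows:
    - [0.002,0,0,0]
    - [0.004,0,0,0]
    - [0.004,0,0,0]

```text
clock: 54.42
position: [0.6536, -0.0675, 0.0685]
tcp_rot: [[0.03, 0.998, 0.051], [-0.002, 0.051, -0.999], [-1.0, 0.03, 0.004]]
ft_force: [-2.6, 0.2, 6.5]
grip_width: 0.0129
```

jog_arm:
  rows:
    - [0,0,0,0]
    - [0,0,0,0]
    - [0,0,0,0]
    - [-0.03,0.001,0,0]
    - [-0.08,0.0025,0,0]
    - [-0.12,0.0036,0,0]
    - [-0.12,0.0036,0,0]
  claw: -0.3

```text
clock: 55.3
position: [0.6568, -0.0676, 0.1936]
tcp_rot: [[0.039, 0.998, 0.051], [-0.004, 0.051, -0.999], [-0.999, 0.039, 0.006]]
ft_force: [-0.2, 0.2, -0.3]
grip_width: 0.0297
```

Run:
```python
from h import *
st();go(.6192,.2245,.15,-.03+np.pi/2)
```

```text
55.3 pos [ 0.6568 -0.0676  0.1936] w 0.029660316045212614 F [-0.1513  0.2475 -0.3357]
[[ 0.0394  0.9979  0.0509]
 [-0.004   0.0511 -0.9987]
 [-0.9992  0.0391  0.006 ]]
shift [ 0.0349 -0.0241 -0.2939] turn -85.3 | rows>= 8.0 | pos [ 0.6568 -0.0676  0.1936] yaw 2.9 w 0.0297 F [-0.2  0.2 -0.3] t 55.3
```

jog_arm:
  rows:
    - [0,-0.005,-0.06,4.6]
    - [0,-0.01,-0.12,4.6]
    - [0,-0.015,-0.18,4.6]
    - [0,-0.02,-0.24,4.6]
    - [0,-0.024,-0.294,4.6]
    - [0,-0.024,-0.294,4.6]
    - [0,-0.024,-0.294,4.6]

```text
clock: 56.18
position: [0.617, 0.2244, 0.1893]
tcp_rot: [[0.037, 0.999, -0.028], [-0.005, -0.028, -1.0], [-0.999, 0.037, 0.004]]
ft_force: [0.2, 0.3, -0.6]
grip_width: 0.03
```

Run:
```python
from h import *
s=shot("scene");tips(s,["plug1_grip","plug2_grip","pin_grip"],2)
st();go(.6192,.2245,.049,-.03)
```

```text
plug1_grip 0.56 [ 0.4436  0.1617 -0.0021]
plug1_grip 0.51 [0.619  0.2237 0.0394]
plug2_grip 0.59 [ 0.654  -0.0667  0.0515]
pin_grip 0.46 [ 0.4966 -0.0428  0.0424]
pin_grip 0.45 [0.6474 0.0005 0.0388]
56.375 pos [0.6181 0.2231 0.1904] w 0.029884235835062816 F [ 0.8666 -1.1329  0.337 ]
[[ 0.0387  0.9988 -0.0314]
 [-0.0045 -0.0312 -0.9995]
 [-0.9992  0.0388  0.0033]]
shift [ 0.1354 -0.0042 -0.0019] turn -0.1 | rows>= 2.2 | pos [0.6181 0.2231 0.1904] yaw -1.8 w 0.0299 F [ 0.9 -1.1  0.3] t 56.4
```

jog_arm:
  rows:
    - [0.05,-0.0015,-0.001,0]
    - [0.1,-0.003,-0.001,0]
    - [0.13,-0.0042,-0.001,0]
    - [0.1354,-0.0042,-0.001,0]
    - [0.1354,-0.0042,-0.001,0]

```text
clock: 57.0
position: [0.62, 0.2231, 0.0556]
tcp_rot: [[0.04, 0.999, -0.032], [-0.004, -0.032, -0.999], [-0.999, 0.04, 0.003]]
ft_force: [-0.2, -0.6, 0.9]
grip_width: 0.0299
```

jog_arm:
  rows:
    - [0,0,0,0]
    - [0,0,0,0]
    - [0,0,0,0]
    - [0,0,0,0]
    - [0,0,0,0]
  claw: -1

```text
clock: 57.62
position: [0.6212, 0.2234, 0.0577]
tcp_rot: [[0.042, 0.999, -0.032], [-0.004, -0.032, -0.999], [-0.999, 0.042, 0.003]]
ft_force: [-1.9, -1.4, 7.3]
grip_width: 0.013
```

jog_arm:
  rows:
    - [-0.01,0,0,0]
    - [-0.03,0.001,0,0]
    - [-0.05,0.002,0,0]
    - [-0.07,0.0028,0,0]
    - [-0.07,0.0028,0,0]

```text
clock: 58.25
position: [0.6232, 0.2242, 0.1312]
tcp_rot: [[0.048, 0.998, -0.032], [-0.002, -0.032, -0.999], [-0.999, 0.048, 0.001]]
ft_force: [-0.2, 0.3, 0.1]
grip_width: 0.013
```

Run:
```python
from h import *
st()
s=shot("scene"); tips(s,["plug1_grip","plug2_grip"],2)
go(.649,.0006,.12,.048)
```

```text
58.25 pos [0.6232 0.2242 0.1312] w 0.013049005221856402 F [-0.1929  0.2739  0.0649]
[[ 0.0482  0.9983 -0.0321]
 [-0.0022 -0.032  -0.9995]
 [-0.9988  0.0482  0.0006]]
plug1_grip 0.56 [0.6235 0.2258 0.1141]
plug2_grip 0.55 [ 0.5571 -0.038   0.017 ]
plug2_grip 0.51 [ 0.6533 -0.0686  0.0528]
shift [0.0034 0.0356 0.2218] turn -4.6 | rows>= 3.6 | pos [0.6205 0.2234 0.1273] yaw -1.8 w 0.0133 F [-0.5 -0.5 -0.7] t 58.4
```

jog_arm:
  rows:
    - [0,0.01,0.06,-4.6]
    - [0,0.02,0.12,-4.6]
    - [0,0.03,0.18,-4.6]
    - [0,0.0356,0.222,-4.6]
    - [0,0.0356,0.222,-4.6]
    - [0,0.0356,0.222,-4.6]

```text
clock: 59.15
position: [0.648, 0.0007, 0.1282]
tcp_rot: [[0.039, 0.998, 0.047], [-0.003, 0.048, -0.999], [-0.999, 0.039, 0.005]]
ft_force: [-0.4, 0.2, -0.4]
grip_width: 0.0129
```

```bash
sed -i 's/L=.0496/L=.0507/' plug.py; python3 plug.py .6512 .0004 .042;python3 - <<'E'
from h import *
s=shot("scene");tips(s,["plug1_grip"],2); tips(s,["opening0"],3)
E
```

```text
59.15 pos [0.648  0.0007 0.1282] w 0.012881444254266947 F [-0.4407  0.244  -0.3556]
[[ 0.039   0.9981  0.0474]
 [-0.0035  0.0476 -0.9989]
 [-0.9992  0.0388  0.0053]]
tip [0.65   0.0005 0.0776] shift [ 0.0356 -0.0002 -0.0001] turn -0.020976394471265654
plug1_grip 0.65 [ 0.5277 -0.0413  0.0372]
plug1_grip 0.41 [ 0.6471 -0.0001  0.1121]
opening0 0.6 [0.6505 0.0012 0.0351]
opening0 0.6 [ 0.653  -0.0305  0.0363]
opening0 0.58 [ 0.5585 -0.0379  0.0189]
```

jog_arm:
  rows:
    - [0.015,-0.0002,0,0]
    - [0.03,-0.0002,0,0]
    - [0.036,-0.0002,0,0]
    - [0.04,-0.0002,0,0]
    - [0.043,-0.0002,0,0]
    - [0.043,-0.0002,0,0]

```text
clock: 60.05
position: [0.6501, 0.0016, 0.0859]
tcp_rot: [[0.04, 0.998, 0.05], [-0.004, 0.05, -0.999], [-0.999, 0.04, 0.006]]
ft_force: [0.9, -0.4, -0.6]
grip_width: 0.0129
```

```bash
python3 plug.py .6512 .0004 .019
```

```text
60.05 pos [0.6501 0.0016 0.0859] w 0.012941734133966265 F [ 0.9272 -0.3815 -0.6019]
[[ 0.0403  0.998   0.0496]
 [-0.0038  0.0498 -0.9988]
 [-0.9992  0.0401  0.0058]]
tip [0.6521 0.0014 0.0353] shift [ 0.0162 -0.0016  0.0009] turn 0.10852553038223835
```

jog_arm:
  rows:
    - [0.003,-0.0005,0.0006,0]
    - [0.006,-0.0008,0.0008,0]
    - [0.006,-0.0008,0.0008,0]

```text
clock: 60.42
position: [0.6492, 0.0006, 0.0796]
tcp_rot: [[0.04, 0.998, 0.05], [-0.004, 0.05, -0.999], [-0.999, 0.039, 0.006]]
ft_force: [0.7, 1.2, -0.2]
grip_width: 0.013
```

jog_arm:
  rows:
    - [0.004,0,0,0]
    - [0.007,0,0,0]
    - [0.007,0,0,0]

```text
clock: 60.8
position: [0.6491, 0.0007, 0.072]
tcp_rot: [[0.039, 0.998, 0.05], [-0.004, 0.05, -0.999], [-0.999, 0.038, 0.006]]
ft_force: [0.3, 0.4, -0.7]
grip_width: 0.0131
```

jog_arm:
  rows:
    - [0.002,0,0,0]
    - [0.004,0,0,0]
    - [0.004,0,0,0]

```text
clock: 61.18
position: [0.6495, 0.0006, 0.0697]
tcp_rot: [[0.038, 0.998, 0.05], [-0.004, 0.05, -0.999], [-0.999, 0.038, 0.006]]
ft_force: [-4.0, -0.1, 7.4]
grip_width: 0.0129
```

jog_arm:
  rows:
    - [0,0,0,0]
    - [0,0,0,0]
    - [0,0,0,0]
    - [-0.03,0.0012,0,0]
    - [-0.08,0.003,0,0]
    - [-0.13,0.005,0,0]
    - [-0.15,-0.1,0.1,0]
    - [-0.15,-0.15,0.15,0]
    - [-0.15,-0.2,0.2,0]
    - [-0.15,-0.24,0.25,0]
    - [-0.15,-0.24,0.28,0]
    - [-0.15,-0.24,0.28,0]
    - [-0.15,-0.24,0.28,0]
  claw: -0.3

```text
clock: 62.8
position: [0.416, -0.2939, 0.2121]
tcp_rot: [[0.038, 0.998, 0.043], [-0.005, 0.043, -0.999], [-0.999, 0.038, 0.007]]
ft_force: [-0.5, 1.6, 0.4]
grip_width: 0.0297
```

Run:
```python
from nutfit import *
st()
s,t=shot("scene"),shot("top")
for p in(s,t):
    tips(p,["plug1_grip","plug2_grip","plug0_grip","pin_grip"],3);tips(p,["strap_knob","carrier_grip","nut_mid","tape_amber","loupe","marker_blue"]); tips(p,["opening0"],3)
for n in("plug1_grip","pin_grip"):
    for r in manip.cut_out(s,n)[:4]:
        ys,xs=np.nonzero(r["region"]); print(n,round(r["score"],2),len(xs),xs.mean().round(1),ys.mean().round(1))
for w in((.6542,-.0674,.052),(.651,.0006,.052),(.496,-.042,.0465)): print("expected px",proj(s,w))
v,sc=run(s,cv2.cvtColor(s["image"],cv2.COLOR_BGR2GRAY).astype(np.float32)); i=np.argsort(-sc)[:5]; print(v[i],sc[i])
cv2.imwrite("pics/final_scene.png",s["image"])
```

```text
62.8 pos [ 0.416  -0.2939  0.2121] w 0.02970112070148918 F [-0.5102  1.6012  0.3879]
[[ 0.0384  0.9983  0.0429]
 [-0.0052  0.0432 -0.9991]
 [-0.9992  0.0382  0.0069]]
plug1_grip 0.55 [0.6188 0.2271 0.0033]
plug1_grip 0.5 [0.6492 0.002  0.0545]
plug2_grip 0.61 [ 0.6537 -0.0674  0.0532]
plug2_grip 0.47 [ 0.4928 -0.0407  0.043 ]
plug2_grip 0.42 [ 0.6479 -0.0019  0.0529]
pin_grip 0.62 [ 0.4945 -0.041   0.0428]
strap_knob 0.41 [ 0.5821 -0.0357  0.0375]
carrier_grip 0.93 [ 0.6016 -0.0343  0.0326]
nut_mid 0.62 [ 0.5262 -0.0413  0.0382]
tape_amber 0.59 [ 0.6533 -0.0654  0.0374]
marker_blue 0.68 [ 0.6146 -0.4321 -0.0005]
opening0 0.89 [ 0.6523 -0.0643  0.036 ]
opening0 0.77 [0.6467 0.0044 0.0358]
opening0 0.55 [ 0.6544 -0.0318  0.0361]
plug1_grip 0.6 [0.6488 0.0055 0.0514]
plug1_grip 0.49 [ 0.6566 -0.0673  0.0352]
plug2_grip 0.42 [ 0.6537 -0.0664  0.0548]
pin_grip 0.64 [ 0.4989 -0.0421  0.0454]
strap_knob 0.63 [ 0.5833 -0.0391  0.0339]
carrier_grip 0.65 [ 0.6073 -0.0331  0.0341]
nut_mid 0.46 [ 0.5308 -0.0375  0.0404]
tape_amber 0.62 [ 0.4444  0.1663 -0.0044]
loupe 0.63 [ 0.75    0.0227 -0.0015]
marker_blue 0.67 [ 0.62    0.2227 -0.0017]
opening0 0.97 [ 0.6547 -0.0691  0.038 ]
opening0 0.89 [ 0.6513 -0.0332  0.0323]
opening0 0.7 [0.6489 0.0022 0.0381]
plug1_grip 0.55 88 286.3 216.5
plug1_grip 0.46 96 331.5 234.2
pin_grip 0.59 81 343.8 235.2
expected px [304.5264 206.3269]
expected px [286.1358 216.2678]
expected px [344.3717 234.0921]
[0.    0.035 0.91  1.015 0.945] [0.6057 0.5944 0.5943 0.5942 0.5929]
```

```bash
python3 -c "
from h import *
print(manip.job_done())"
```

```text
the job is handed in; nothing more can be done
None
```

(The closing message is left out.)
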